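# Load the reagent bottle carrier and fit its top plate

## Task

Load the bottle carrier: stand the three red-capped bottles upright on its base, each in the middle of the round pad that matches the coloured ring on its neck. Once all three stand there, lower the drilled top plate over the four corner posts until it sits level on their shoulders, and leave the two black-capped bottles standing where they are.

Things in the scene. Friction and masses are not known exactly. Their poses are not given: they have to be found in the camera images.
- base: White base of the bottle carrier, a slab 230 x 105 x 12 mm, fixed to the bench, long side along its x. Origin: centre of its underside, z up. At its four corners, at x = +-100 and y = +-38 mm, stand steel posts: 22 mm thick up to a flat shoulder 84 mm above the bench, then a dark pin 8 mm thick for 7 mm that tapers to 3 mm at its tip, 97 mm above the bench. The shoulders carry the top plate.
- top_plate: Loose drilled aluminium top plate of the carrier, 230 x 105 x 6 mm, about 0.3 kg, long side along its x, lying flat on the bench handle up. Origin: centre of its underside, z up. Four through holes 14 mm wide at x = +-100, y = +-38 mm. A black handle bar, 110 mm long (along x), 18 mm thick (y), runs over the middle, from 22 to 40 mm above the underside. It fits either way round; seated, its underside is 84 mm above the bench, 5 mm above the caps of the bottles on the pads.
- red_cap_yellow: Amber glass bottle with a red screw cap and a yellow ring round its neck, loose, about 0.12 kg. Round body 36 mm across and straight up to 46 mm above its foot (grip it there); ring 36 mm across from 50 to 54 mm, cap 19 mm across, top at 64 mm; both seen from above. Origin: centre of its underside, z up. Belongs on the yellow pad.
- red_cap_green: Amber glass bottle with a red screw cap and a green ring round its neck, loose, about 0.12 kg. Round body 36 mm across and straight up to 46 mm above its foot (grip it there); ring 36 mm across from 50 to 54 mm, cap 19 mm across, top at 64 mm; both seen from above. Origin: centre of its underside, z up. Belongs on the green pad.
- red_cap_blue: Amber glass bottle with a red screw cap and a blue ring round its neck, loose, about 0.12 kg. Round body 36 mm across and straight up to 46 mm above its foot (grip it there); ring 36 mm across from 50 to 54 mm, cap 19 mm across, top at 64 mm; both seen from above. Origin: centre of its underside, z up. Belongs on the blue pad.
- black_cap_yellow: Amber glass bottle with a black screw cap and a yellow ring round its neck, loose, about 0.12 kg. Round body 36 mm across and straight up to 46 mm above its foot (grip it there); ring 36 mm across from 50 to 54 mm, cap 19 mm across, top at 64 mm; both seen from above. Origin: centre of its underside, z up. Not wanted: leave it.
- black_cap_blue: Amber glass bottle with a black screw cap and a blue ring round its neck, loose, about 0.12 kg. Round body 36 mm across and straight up to 46 mm above its foot (grip it there); ring 36 mm across from 50 to 54 mm, cap 19 mm across, top at 64 mm; both seen from above. Origin: centre of its underside, z up. Not wanted: leave it.
- pad_yellow: Flat round yellow pad, 48 mm across and 3 mm thick, fixed on the top of the carrier base; the three pads are 54 mm apart in one row along the base's long middle line, in any order. Origin: centre of its underside (12 mm above the bench), z up; a bottle stands on its top, 3 mm higher.
- pad_green: Flat round green pad, 48 mm across and 3 mm thick, fixed on the top of the carrier base; the three pads are 54 mm apart in one row along the base's long middle line, in any order. Origin: centre of its underside (12 mm above the bench), z up; a bottle stands on its top, 3 mm higher.
- pad_blue: Flat round blue pad, 48 mm across and 3 mm thick, fixed on the top of the carrier base; the three pads are 54 mm apart in one row along the base's long middle line, in any order. Origin: centre of its underside (12 mm above the bench), z up; a bottle stands on its top, 3 mm higher.

How it is judged:
By the outcome, as a careful person would: the job done as asked, in the order asked, and still so for the second after the job is handed in, with the robot touching nothing.
It also fails if it takes over 131 s, if anything falls off the work surface, if the arm or the gripper's body presses on something with over 40 N, if the wrist force passes 120 N, or if a joint passes its speed limit or range.

## Robot

A 6-joint arm with a two-finger parallel gripper is mounted at the origin on the work surface. World frame = base frame: x ahead of the robot, y to its left, z up, the work surface at z = 0. Lengths are in m, angles in degrees, forces in N, time in s.
With the tool pointing down it reaches from about 0.35 to 0.85 m from the base axis. Payload 8.1 kg.
Tool frame: the origin (TCP) lies on the centre line of the jaws, within the pads' length; the fingertips stand ctrl.tip_reach ahead of it and the grasp point (between the pads) lies 6 mm ahead of it (ctrl.tip_reach is the distance from the TCP to the fingertips, in m); z points along the fingers, y is the direction in which the jaws open and shut (so a half turn about z gives the same grasp; the last joint's range is limited). The gripper opens to 93 mm and grips with 3 to 60 N. Pads are 15 mm wide; open, the fingers measure 128 mm over their backs; the gripper's body (75 mm by 188 mm) begins 65 mm behind the grasp point.
Start: joints at [68.617, 7.471, 85.268, -0, 87.261, -4.893], TCP at [0.17, 0.575, 0.244] pointing down, gripper open.
Joint ranges: [-169.43, 169.43], [-51.17, 129.36], [1.28, 143.12], [-76.62, 256.62], [0, 156.53], [-152.29, 152.29]. Speed limits (degrees/s): [136.94, 136.94, 159.86, 180, 180, 180].

## Interface

Orientations are given as a 3x3 rotation matrix whose columns are the frame's x, y, z axes.
In Python, from rig import readout, eyes, ctrl gives the robot as it stands. The module is installed in compiled form; this text tells all that it offers.
- The arm moves only by the tool move_arm, never from a script. Its argument "motion" is a list of rows, each an object of numbers: "grip": the opening, from 0 (shut) to 1 (fully open); "dx", "dy", "dz": the shift along the tool's x, y, z in cm; "rx", "ry", "rz": the turn, a rotation vector about the tool's x, y, z in rad. In form: [{"grip": .., "dx": .., "dy": .., "dz": .., "rx": .., "ry": .., "rz": ..}, ...]. A call has 1 to 10 rows; each row is the pose to reach, as a shift and turn from the pose measured when the call began, along the tool's axes at that moment; what a row does not reach only later rows make up. A row lasts 1/12 s, in which the tool goes at most 41.7 mm and 7.16 degrees, less where a joint would pass 70% of its speed; a pose out of reach is approached as far as the arm can. A call with a gripper value outside its range is refused whole. The fingers move at their own pace and stop on an object; "squeeze" is the grip in N (left out, the last holds). Time passes only in rows, so rows that repeat a pose let the fingers close. It gives the time, the measured TCP pose, the force and the opening at its end, in the units of the state.
- readout.get_obs(): the state, without advancing time (a new reading comes with each control period).
- eyes.capture(name): name is "scene" or "side" or "wrist"; returns a dict with "image" (400x640x3 uint8, red, green, blue), "fx", "fy", "cx", "cy" (pixels), "rvec" (rotation vector, rad) and "tvec" (3), from world to camera coordinates, as OpenCV has them. Camera axes: x right, y down, z forward; pixel columns grow to the right and rows downward; lengths in m; the calibration is good to about 2 mm. The wrist camera is an equidistant fisheye: a pixel r from the principal point sees the ray r / f radians off the axis. A picture is of the moment at which its call begins. There is no depth.
- ctrl.job_done(): hands the job in, once; it reports no verdict.
The state is a dict: "time_s": time; "qpos": joint angles; "joint_velocities": joint speeds; "tau": joint torques, N m; "tcp_pos": TCP position; "orientation": TCP orientation; "ft_force": force on the tool from outside, world axes, zero at the start; "moment": the same for the moment, N m; "grip_width": opening from 0.0 (shut) to 1.0 (fully open).
Only numpy, scipy, OpenCV 4.12 (cv2) and the standard library are available. Lean on these libraries where they do the work, as an engineer would, in place of code of your own. Each camera call takes 0.05 s, during which the arm holds its last target.

## Working session

There is one attempt and no reset: what is moved stays moved. The work goes in short steps, Python scripts to look and compute and a tool call to move; the robot and the scene stay as the last step left them, time stands still between calls to the robot, and variables do not carry over. Pictures are saved under pics/ and viewed, and the job is handed in when it is done.

Besides the shell and the picture viewer there is one more tool, called after "Request:" as name([rows], argument=value, ...), one row to a line, values as JSON. move_arm: Moves the arm, as the interface text tells. Its arguments: {"type":"object","properties":{"motion":{"type":"array","items":{"type":"object","properties":{"grip":{"type":"number"},"dx":{"type":"number"},"dy":{"type":"number"},"dz":{"type":"number"},"rx":{"type":"number"},"ry":{"type":"number"},"rz":{"type":"number"}}}},"squeeze":{"type":"number"}},"required":["motion"]}

```bash
mkdir -p pics; python3 - <<'E'
from rig import readout, eyes, ctrl
import cv2
print(readout.get_obs(), ctrl.tip_reach)
for n in ["scene","side","wrist"]:
    c=eyes.capture(n); cv2.imwrite(f"pics/{n}0.png",c["image"][:,:,::-1])
    print(n,{k:v for k,v in c.items() if k!="image"})
E
```

```text
{'time_s': 0.0, 'qpos': array([ 6.86162761e+01,  7.51432026e+00,  8.53288792e+01, -1.98927067e-03,
        8.72590409e+01, -4.89212756e+00]), 'joint_velocities': array([-0.0846279 , -0.0312199 , -0.00631617,  0.01430213,  0.02349486,
        0.04608569]), 'tau': array([-5.36686439e-04, -5.59826517e+01, -4.91767931e+01,  7.68032949e-02,
        3.47847235e-02, -1.85806493e-04]), 'tcp_pos': array([0.17012002, 0.574848  , 0.24259943]), 'orientation': array([[-9.58861825e-01,  2.83872538e-01, -6.18332943e-04],
       [ 2.83873188e-01,  9.58860371e-01, -1.67423364e-03],
       [ 1.17626000e-04, -1.78088687e-03, -9.99998407e-01]]), 'ft_force': array([0.76204877, 0.22547561, 0.52833141]), 'moment': array([-0.0178212 , -0.00932004,  0.01941765]), 'grip_width': 0.997734543530207} 0.025
scene {'fx': 394.1949125143663, 'fy': 394.1949125143663, 'cx': 313.37674505137994, 'cy': 199.72629697684465, 'rvec': array([ 1.32724366,  1.96108435, -1.09710588]), 'tvec': array([ 0.19708502, -0.23387988,  1.2658226 ])}
side {'fx': 375.8390728371817, 'fy': 375.8390728371817, 'cx': 321.2627934326964, 'cy': 200.20370545703435, 'rvec': array([ 2.16108798, -0.096626  ,  0.06219094]), 'tvec': array([-0.54047739,  0.07472541,  0.77063569])}
wrist {'fx': 309.70691628693146, 'fy': 309.70691628693146, 'cx': 316.83791118223803, 'cy': 196.6345476865901, 'rvec': array([-2.32874638, -1.74053945, -0.24320034]), 'tvec': array([-0.59916315, -0.03237453,  0.390195  ])}
```

View pics/scene0.png

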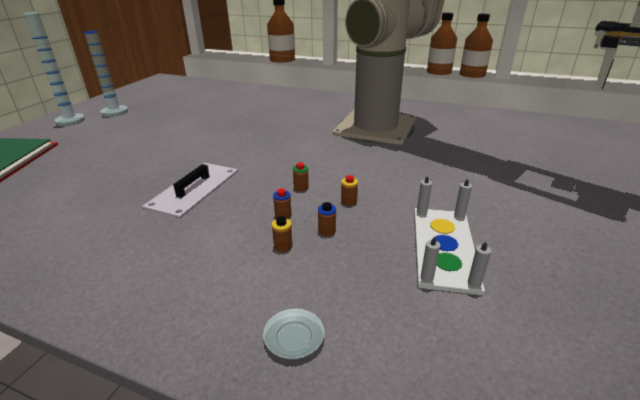

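View pics/side0.png

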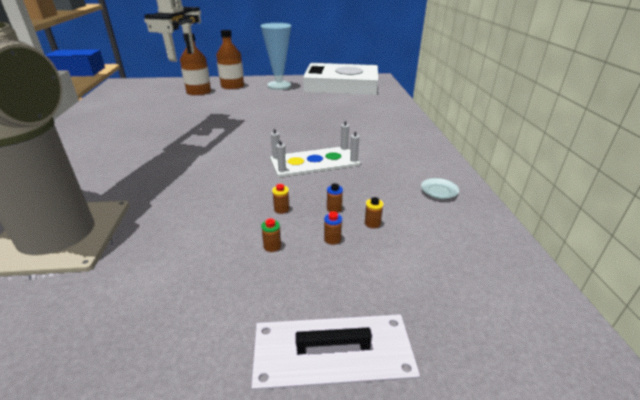

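View pics/wrist0.png

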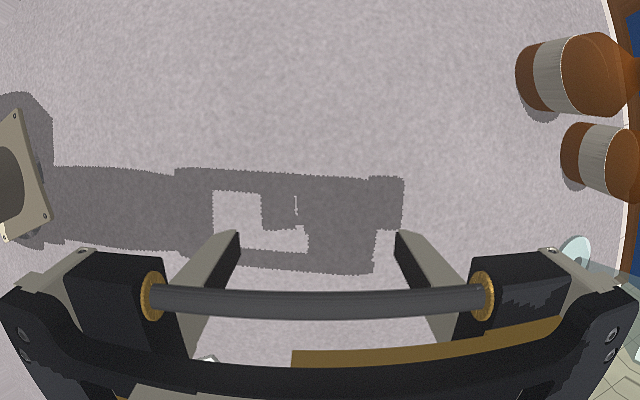

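The scene view shows the base at about (447,248), the bottles at (282–350,170–245) and the plate at (193,187). The side view shows the same things. Next: colour masks.

```bash
cat > h.py <<'E'
from rig import readout, eyes, ctrl
import cv2, numpy as np
def R(c): return cv2.Rodrigues(c["rvec"])[0]
def ray(c,uv,fish=False):
    u,v=uv; x=(u-c["cx"])/c["fx"]; y=(v-c["cy"])/c["fy"]
    if fish:
        r=np.hypot(x,y); s=np.sin(r)/max(r,1e-9); d=np.array([x*s,y*s,np.cos(r)])
    else: d=np.array([x,y,1.])
    r=R(c); return -r.T@c["tvec"], r.T@d
def plane(c,uv,z,fish=False):
    o,d=ray(c,uv,fish); return o+d*(z-o[2])/d[2]
def tri(c1,a,c2,b):
    o1,d1=ray(c1,a);o2,d2=ray(c2,b)
    s=np.linalg.lstsq(np.c_[d1,-d2],o2-o1,rcond=None)[0]
    p,q=o1+s[0]*d1,o2+s[1]*d2
    return (p+q)/2,np.linalg.norm(p-q)
def proj(c,p,fish=False):
    q=R(c)@np.asarray(p,float)+c["tvec"]
    if fish:
        rr=np.hypot(q[0],q[1]);t=np.arctan2(rr,q[2]);x,y=q[0]/rr*t,q[1]/rr*t
    else: x,y=q[0]/q[2],q[1]/q[2]
    return np.array([c["fx"]*x+c["cx"],c["fy"]*y+c["cy"]])
HS={"red":[((0,150,90),(6,255,255)),((174,150,90),(180,255,255))],"yellow":[((20,150,90),(34,255,255))],"green":[((45,120,50),(80,255,255))],"blue":[((105,150,60),(130,255,255))]}
def blobs(im,col,amin=15,roi=None):
    h=cv2.cvtColor(im,cv2.COLOR_RGB2HSV); m=0
    for lo,hi in HS[col]: m=m|cv2.inRange(h,lo,hi)
    if roi is not None:
        k=np.zeros_like(m);x0,y0,x1,y1=roi;k[y0:y1,x0:x1]=1;m=m*k
    n,l,st,ce=cv2.connectedComponentsWithStats(m)
    return [(ce[i].round(1),st[i]) for i in range(1,n) if st[i][4]>=amin]
E
python3 - <<'E'
from h import *
for n,roi in [("scene",(140,150,520,310)),("side",(230,110,430,400))]:
    c=eyes.capture(n)
    for col in HS:
        for b in blobs(c["image"],col,8,roi): print(n,col,b[0],b[1], plane(c,b[0],.06 if col=="red" else .052).round(3), "z15",plane(c,b[0],.015).round(3))
    x0,y0,x1,y1=roi
    im=c["image"][:,:,::-1]
    if n=="scene":
        cv2.imwrite("pics/s1.png",cv2.resize(im[150:300,400:510],None,fx=4,fy=4,interpolation=2)); cv2.imwrite("pics/s2.png",cv2.resize(im[155:225,140:250],None,fx=6,fy=6,interpolation=2))
    else: cv2.imwrite("pics/s3.png",cv2.resize(im[110:180,260:370],None,fx=6,fy=6,interpolation=2)); cv2.imwrite("pics/s4.png",cv2.resize(im[310:390,245:425],None,fx=4,fy=4,interpolation=2))
E
```

```text
scene red [299.8 165.3] [296 163   8   6  40] [ 0.436 -0.067  0.06 ] z15 [ 0.357 -0.104  0.015]
scene red [349.4 178.1] [346 175   8   7  46] [0.454 0.06  0.06 ] z15 [0.376 0.036 0.015]
scene red [280.9 191.8] [277 188   9   8  55] [ 0.559 -0.055  0.06 ] z15 [ 0.493 -0.091  0.015]
scene yellow [349.5 182.6] [342 178  16   9  72] [0.459 0.062 0.052] z15 [0.397 0.043 0.015]
scene yellow [281.1 225.2] [272 219  19  12 130] [ 0.655 -0.007  0.052] z15 [ 0.61  -0.032  0.015]
scene yellow [442.1 225.8] [431 219  23  14 243] [0.551 0.269 0.052] z15 [0.497 0.268 0.015]
scene green [299.8 169.4] [293 166  15   7  59] [ 0.441 -0.065  0.052] z15 [ 0.377 -0.095  0.015]
scene green [448.3 261.6] [437 253  24  18 326] [0.648 0.29  0.052] z15 [0.602 0.291 0.015]
scene blue [281.6 196. ] [273 191  17   9  76] [ 0.562 -0.052  0.052] z15 [ 0.509 -0.081  0.015]
scene blue [326.7 210.2] [318 205  18  10 100] [0.578 0.054 0.052] z15 [0.526 0.034 0.015]
scene blue [446.4 242.4] [435 235  23  16 236] [0.598 0.282 0.052] z15 [0.548 0.282 0.015]
side red [279.7 186.5] [276 184   8   6  36] [0.456 0.061 0.06 ]
[... 348 characters left out ...]
89] [0.457 0.054 0.052] z15 [0.455 0.112 0.015]
side yellow [374. 205.] [366 200  17  10 113] [ 0.651 -0.015  0.052] z15 [0.666 0.038 0.015]
side yellow [269. 232.] [265 232   9   1   9] [ 0.436 -0.086  0.052] z15 [ 0.432 -0.04   0.015]
side green [332.8 155.5] [326 153  15   6  72] [0.592 0.215 0.052] z15 [0.602 0.287 0.015]
side green [270.2 227.5] [262 222  17  10  93] [ 0.438 -0.073  0.052] z15 [ 0.434 -0.025  0.015]
side blue [314.5 158. ] [308 155  14   7  74] [0.544 0.205 0.052] z15 [0.55  0.276 0.015]
side blue [334.3 190.1] [327 186  15   8  77] [0.576 0.05  0.052] z15 [0.584 0.107 0.015]
side blue [332.7 220.2] [325 215  17  10  85] [ 0.559 -0.06   0.052] z15 [ 0.566 -0.011  0.015]
```

View pics/s1.png

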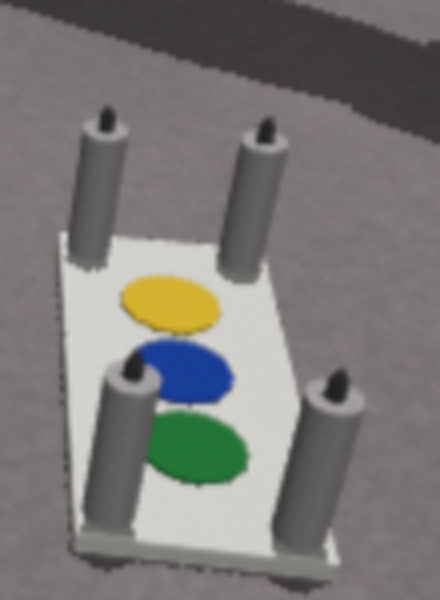

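View pics/s2.png

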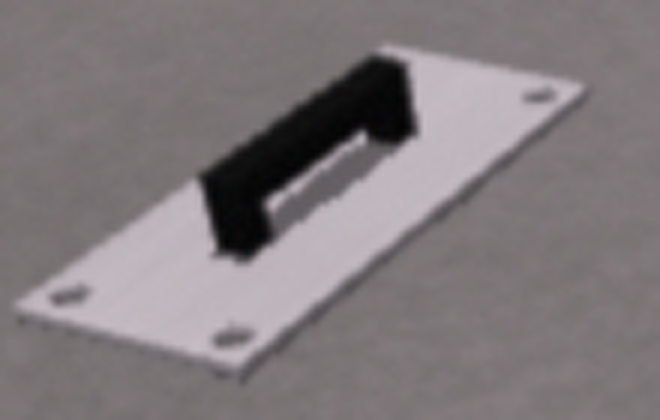

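View pics/s3.png

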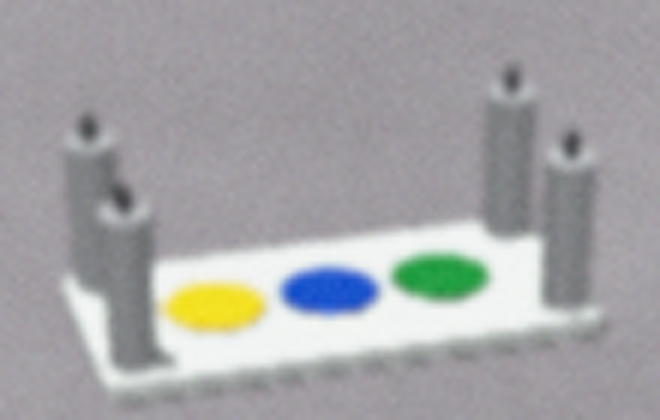

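View pics/s4.png

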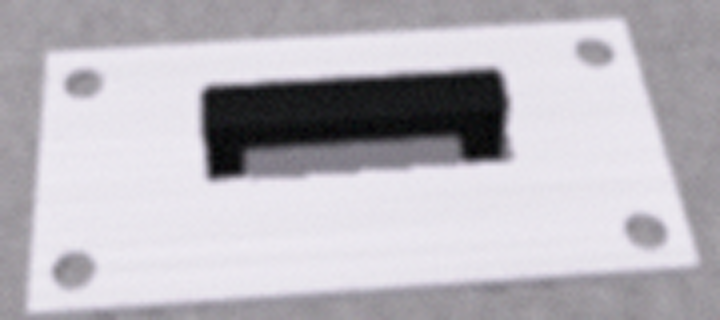

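```bash
cat >> h.py <<'E'
def goto(pos,yaw,tip=False):
    """yaw: world angle (deg) of the jaw (tool y) axis; tool z straight down"""
    o=readout.get_obs(); Rt=o["orientation"]; a=np.radians(yaw)
    best=None
    for s in (0,np.pi):
        y=np.array([np.cos(a+s),np.sin(a+s),0]); z=np.array([0,0,-1.]); Rd=np.c_[np.cross(y,z),y,z]
        rv=cv2.Rodrigues(Rt.T@Rd)[0].ravel()
        if best is None or np.linalg.norm(rv)<np.linalg.norm(best): best=rv
    d=Rt.T@(np.asarray(pos)-o["tcp_pos"])*100
    print("t",round(o["time_s"],2),"tcp",o["tcp_pos"].round(4),"grip",round(o["grip_width"],3),"F",o["ft_force"].round(1),"q6",o["qpos"].round(0))
    print("  move cm",d.round(2),"rot",best.round(3),"rows>=",max(np.linalg.norm(d)/4.17,np.degrees(np.linalg.norm(best))/7.16).round(1))
E
python3 - <<'E'
from h import *
s=eyes.capture("scene");d=eyes.capture("side");w=eyes.capture("wrist")
o=readout.get_obs()
cam=-R(w).T@w["tvec"]; print("cam in tool",(o["orientation"].T@(cam-o["tcp_pos"])).round(3), "axis in tool",(o["orientation"].T@R(w).T[:,2]).round(3),(o["orientation"].T@R(w).T[:,0]).round(3))
for n,a,b in [("yel",(349.4,178.1),(279.7,186.5)),("grn",(299.8,165.3),(269.8,222.3)),("blu",(280.9,191.8),(332.9,214.6))]: print(n,tri(s,a,d,b))
# pin tips / shoulder  zoomed: scene origin (400,150)/4 ; side (260,110)/6
S=lambda x,y:(400+x/4,150+y/4); D=lambda x,y:(260+x/6,110+y/6)
P={"nearL":(S(107,120),D(121,200)),"nearR":(S(266,132),D(88,128)),"farL":(S(133,368),D(572,144)),"farR":(S(338,386),D(512,80))}
for k,(a,b) in P.items(): print(k,tri(s,a,d,b), plane(s,a,.09).round(3),plane(d,b,.09).round(3))
# plate holes
S2=lambda x,y:(140+x/6,155+y/6); D2=lambda x,y:(245+x/4,310+y/4)
for k,a in [("A",(70,295)),("B",(234,335)),("C",(540,95))]: print("scene",k,plane(s,S2(*a),.004).round(4))
for k,a in [("a",(84,82)),("b",(594,52)),("c",(645,231)),("d",(74,268))]: print("side",k,plane(d,D2(*a),.004).round(4))
for k,a in [("a",(48,52)),("b",(625,18)),("c",(698,266)),("d",(27,313))]: print("side corner",k,plane(d,D2(*a),.006).round(4))
goto([.455,.06,.2],102.3)
E
```

```text
cam in tool [ 0.077 -0.    -0.14 ] axis in tool [-0.276  0.     0.961] [ 0.  1. -0.]
yel (array([0.4563339 , 0.06022638, 0.06111704]), np.float64(0.0007478302220728861))
grn (array([ 0.43714267, -0.06662347,  0.06019253]), np.float64(0.0009178658743864697))
blu (array([ 0.56040879, -0.0539268 ,  0.06110436]), np.float64(0.00036752395078697804))
nearL (array([0.45900198, 0.22162208, 0.08907054]), np.float64(0.0021142886163943993)) [0.459 0.222 0.09 ] [0.46  0.217 0.09 ]
nearR (array([0.4447048 , 0.29592371, 0.08953062]), np.float64(0.0020546111909204834)) [0.444 0.296 0.09 ] [0.445 0.293 0.09 ]
farL (array([0.65645643, 0.26193022, 0.08950662]), np.float64(0.0016486072209010252)) [0.656 0.262 0.09 ] [0.656 0.259 0.09 ]
farR (array([0.64059843, 0.33646874, 0.08971302]), np.float64(0.002680264467826793)) [0.639 0.337 0.09 ] [0.641 0.333 0.09 ]
scene A [ 0.6288 -0.3488  0.004 ]
scene B [ 0.6287 -0.273   0.004 ]
scene C [ 0.4288 -0.2697  0.004 ]
side a [ 0.4317 -0.2694  0.004 ]
side b [ 0.632  -0.2729  0.004 ]
side c [ 0.6308 -0.3494  0.004 ]
side d [ 0.4304 -0.3454  0.004 ]
side corner a [ 0.4175 -0.2557  0.006 ]
side corner b [ 0.6481 -0.2593  0.006 ]
side corner c [ 0.6447 -0.365   0.006 ]
side corner d [ 0.4155 -0.3612  0.006 ]
t 0.4 tcp [0.1702 0.5753 0.2435] grip 1.001 F [-0.5  1.1  0.3] q6 [69.  7. 85. -0. 87. -5.]
  move cm [-41.93 -41.33   4.36] rot [-0.    -0.    -0.502] rows>= 14.2
```

Request:
move_arm([
  {"grip": 1,"dx": -42,"dy": -41.3,"dz": 6,"rz": -0.49},
  {"grip": 1,"dx": -42,"dy": -41.3,"dz": 6,"rz": -0.49},
  {"grip": 1,"dx": -42,"dy": -41.3,"dz": 6,"rz": -0.49},
  {"grip": 1,"dx": -42,"dy": -41.3,"dz": 6,"rz": -0.49},
  {"grip": 1,"dx": -42,"dy": -41.3,"dz": 6,"rz": -0.49},
  {"grip": 1,"dx": -42,"dy": -41.3,"dz": 6,"rz": -0.49},
  {"grip": 1,"dx": -42,"dy": -41.3,"dz": 6,"rz": -0.49},
  {"grip": 1,"dx": -42,"dy": -41.3,"dz": 6,"rz": -0.49},
  {"grip": 1,"dx": -42,"dy": -41.3,"dz": 6,"rz": -0.49},
  {"grip": 1,"dx": -42,"dy": -41.3,"dz": 6,"rz": -0.49},
], squeeze=20)

```text
invalid input at $.motion[0]: expected keys grip, dx, dy, dz, rx, ry, rz
```

```bash
python3 - <<'E'
from h import *
goto([.456,.06,.16],101.6)
E
```

```text
t 0.4 tcp [0.1702 0.5753 0.2435] grip 1.001 F [-0.5  1.1  0.3] q6 [69.  7. 85. -0. 87. -5.]
  move cm [-42.02 -41.3    8.36] rot [-0.   -0.   -0.49] rows>= 14.3
```

Request:
move_arm([
  {"grip": 1,"dx": -42,"dy": -41.3,"dz": 6,"rx": 0,"ry": 0,"rz": -0.49},
  {"grip": 1,"dx": -42,"dy": -41.3,"dz": 6,"rx": 0,"ry": 0,"rz": -0.49},
  {"grip": 1,"dx": -42,"dy": -41.3,"dz": 6,"rx": 0,"ry": 0,"rz": -0.49},
  {"grip": 1,"dx": -42,"dy": -41.3,"dz": 6,"rx": 0,"ry": 0,"rz": -0.49},
  {"grip": 1,"dx": -42,"dy": -41.3,"dz": 6,"rx": 0,"ry": 0,"rz": -0.49},
  {"grip": 1,"dx": -42,"dy": -41.3,"dz": 6,"rx": 0,"ry": 0,"rz": -0.49},
  {"grip": 1,"dx": -42,"dy": -41.3,"dz": 6,"rx": 0,"ry": 0,"rz": -0.49},
  {"grip": 1,"dx": -42,"dy": -41.3,"dz": 6,"rx": 0,"ry": 0,"rz": -0.49},
  {"grip": 1,"dx": -42,"dy": -41.3,"dz": 6,"rx": 0,"ry": 0,"rz": -0.49},
  {"grip": 1,"dx": -42,"dy": -41.3,"dz": 6,"rx": 0,"ry": 0,"rz": -0.49},
], squeeze=20)

```text
time_s: 1.23
tcp_pos: [0.3694, 0.2154, 0.2021]
orientation: [[-0.98, -0.201, 0.001], [-0.201, 0.98, 0.0], [-0.001, 0.0, -1.0]]
ft_force: [1.2, 0.1, -0.2]
grip_width: 0.997
```

```bash
python3 - <<'E'
from h import *
w=eyes.capture("wrist"); cv2.imwrite("pics/w1.png",w["image"][:,:,::-1])
goto([.456,.06,.16],101.6)
E
```

```text
t 1.28 tcp [0.3725 0.2091 0.2012] grip 1.004 F [ 2.6 -3.3 -0.4] q6 [ 23. -19. 114.  -0.  85. -79.]
  move cm [ -5.26 -16.24   4.2 ] rot [-0.005  0.001 -0.005] rows>= 4.2
```

View pics/w1.png

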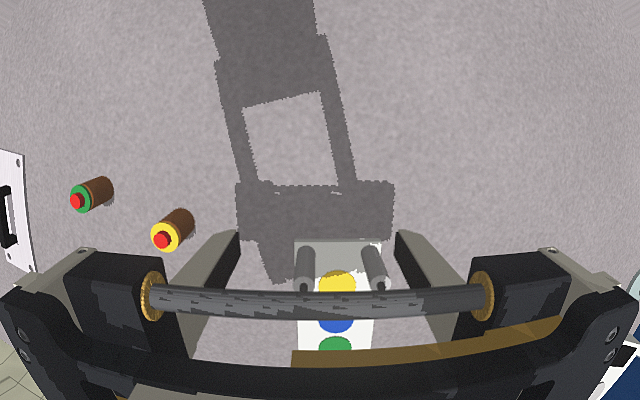

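The wrist view has the red-yellow cap at (160,240) and the red-green one at (77,200), which agrees with the static views. The gripper hides much of the rest.

Request:
move_arm([
  {"grip": 1,"dx": -5.3,"dy": -16.2,"dz": 8,"rx": 0,"ry": 0,"rz": 0},
  {"grip": 1,"dx": -5.3,"dy": -16.2,"dz": 8,"rx": 0,"ry": 0,"rz": 0},
  {"grip": 1,"dx": -5.3,"dy": -16.2,"dz": 8,"rx": 0,"ry": 0,"rz": 0},
  {"grip": 1,"dx": -5.3,"dy": -16.2,"dz": 8,"rx": 0,"ry": 0,"rz": 0},
  {"grip": 1,"dx": -5.3,"dy": -16.2,"dz": 8,"rx": 0,"ry": 0,"rz": 0},
  {"grip": 1,"dx": -5.3,"dy": -16.2,"dz": 8,"rx": 0,"ry": 0,"rz": 0},
  {"grip": 1,"dx": -5.3,"dy": -16.2,"dz": 11,"rx": 0,"ry": 0,"rz": 0},
  {"grip": 1,"dx": -5.3,"dy": -16.2,"dz": 14,"rx": 0,"ry": 0,"rz": 0},
  {"grip": 1,"dx": -5.3,"dy": -16.2,"dz": 16.5,"rx": 0,"ry": 0,"rz": 0},
  {"grip": 1,"dx": -5.3,"dy": -16.2,"dz": 16.5,"rx": 0,"ry": 0,"rz": 0},
])

```text
time_s: 2.12
tcp_pos: [0.4524, 0.0603, 0.0323]
orientation: [[-0.981, -0.196, -0.007], [-0.196, 0.981, -0.004], [0.007, -0.003, -1.0]]
ft_force: [-0.7, -0.1, -0.7]
grip_width: 0.999
```

```bash
python3 - <<'E'
from h import *
w=eyes.capture("wrist"); cv2.imwrite("pics/w2.png",w["image"][:,:,::-1])
goto([.456,.06,.035],101.6)
E
```

```text
t 2.17 tcp [0.4539 0.0604 0.0348] grip 1.001 F [-0.2 -0.2  0.7] q6 [   1.   -2.  118.   -0.   64. -100.]
  move cm [-0.2  -0.08 -0.02] rot [-0.003 -0.005 -0.005] rows>= 0.1
```

View pics/w2.png

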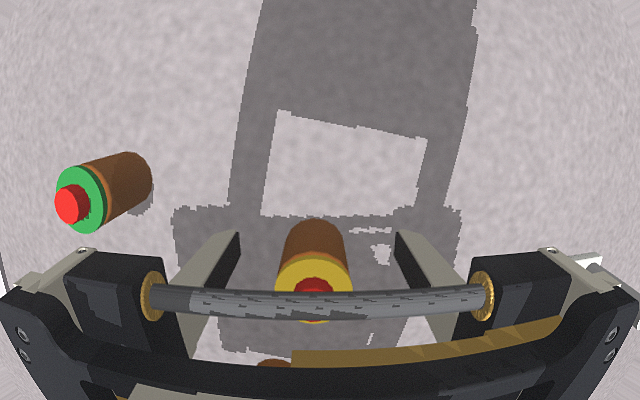

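The bottle sits between the fingers: cap at (313,288), pads at (225,250) and (410,250). Next I close and lift.

Request:
move_arm([
  {"grip": 0.2,"dx": -0.2,"dy": 0,"dz": 0,"rx": 0,"ry": 0,"rz": 0},
  {"grip": 0.2,"dx": -0.2,"dy": 0,"dz": 0,"rx": 0,"ry": 0,"rz": 0},
  {"grip": 0.2,"dx": -0.2,"dy": 0,"dz": 0,"rx": 0,"ry": 0,"rz": 0},
  {"grip": 0.2,"dx": -0.2,"dy": 0,"dz": 0,"rx": 0,"ry": 0,"rz": 0},
  {"grip": 0.2,"dx": -0.2,"dy": 0,"dz": 0,"rx": 0,"ry": 0,"rz": 0},
  {"grip": 0.2,"dx": -0.2,"dy": 0,"dz": 0,"rx": 0,"ry": 0,"rz": 0},
  {"grip": 0.2,"dx": -0.2,"dy": 0,"dz": 0,"rx": 0,"ry": 0,"rz": 0},
  {"grip": 0.2,"dx": -0.2,"dy": 0,"dz": 0,"rx": 0,"ry": 0,"rz": 0},
], squeeze=20)

```text
time_s: 2.83
tcp_pos: [0.4559, 0.0608, 0.0349]
orientation: [[-0.981, -0.196, -0.004], [-0.196, 0.981, -0.004], [0.005, -0.003, -1.0]]
ft_force: [-0.2, -0.2, 1.1]
grip_width: 0.474
```

```bash
python3 - <<'E'
from h import *
w=eyes.capture("wrist"); cv2.imwrite("pics/w3.png",w["image"][:,:,::-1])
goto([.456,.06,.035],101.6)
goto([.497,.267,.18],101.6)
E
```

```text
t 2.88 tcp [0.4558 0.0607 0.0348] grip 0.43 F [-0.5 -0.7  0.3] q6 [   1.   -2.  118.   -0.   64. -100.]
  move cm [-0.01 -0.08 -0.02] rot [-0.003 -0.005 -0.005] rows>= 0.1
t 2.88 tcp [0.4558 0.0607 0.0348] grip 0.43 F [-0.5 -0.7  0.3] q6 [   1.   -2.  118.   -0.   64. -100.]
  move cm [ -8.02  19.37 -14.62] rot [-0.003 -0.005 -0.005] rows>= 6.1
```

Request:
move_arm([
  {"grip": 0.2,"dx": 0,"dy": 0,"dz": 0,"rx": 0,"ry": 0,"rz": 0},
  {"grip": 0.2,"dx": 0,"dy": 0,"dz": 0,"rx": 0,"ry": 0,"rz": 0},
  {"grip": 0.2,"dx": 0,"dy": 0,"dz": 0,"rx": 0,"ry": 0,"rz": 0},
  {"grip": 0.2,"dx": 0,"dy": 0,"dz": 0,"rx": 0,"ry": 0,"rz": 0},
  {"grip": 0.2,"dx": 0,"dy": 0,"dz": -2,"rx": 0,"ry": 0,"rz": 0},
  {"grip": 0.2,"dx": 0,"dy": 0,"dz": -5,"rx": 0,"ry": 0,"rz": 0},
  {"grip": 0.2,"dx": 0,"dy": 0,"dz": -8,"rx": 0,"ry": 0,"rz": 0},
  {"grip": 0.2,"dx": 0,"dy": 0,"dz": -12,"rx": 0,"ry": 0,"rz": 0},
  {"grip": 0.2,"dx": -2,"dy": 4,"dz": -15,"rx": 0,"ry": 0,"rz": 0},
  {"grip": 0.2,"dx": -4,"dy": 8,"dz": -15.5,"rx": 0,"ry": 0,"rz": 0},
])

```text
time_s: 3.72
tcp_pos: [0.4788, 0.1336, 0.1917]
orientation: [[-0.981, -0.192, 0.003], [-0.192, 0.981, -0.004], [-0.002, -0.004, -1.0]]
ft_force: [0.9, 0.1, -0.8]
grip_width: 0.384
```

```bash
python3 - <<'E'
from h import *
w=eyes.capture("wrist"); cv2.imwrite("pics/w4.png",w["image"][:,:,::-1])
goto([.497,.267,.16],101.6)
E
```

```text
t 3.77 tcp [0.4798 0.1412 0.1919] grip 0.383 F [-3.1  3.5  1.2] q6 [ 10.  -7. 105.   0.  81. -91.]
  move cm [-4.13 12.    3.22] rot [ 0.001  0.005 -0.005] rows>= 3.1
```

View pics/w4.png

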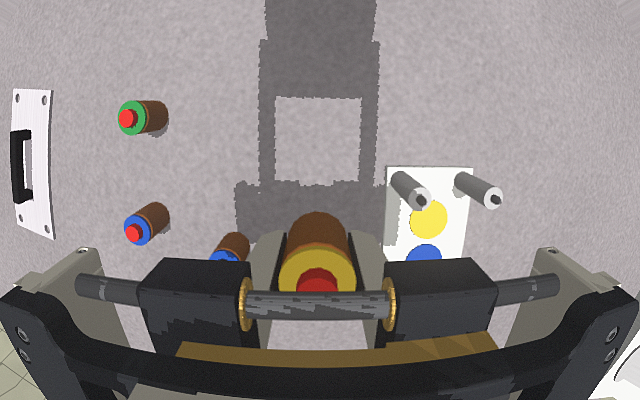

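Bottle held upright, cap at (316,280); the yellow pad shows at (428,219), partly behind a post.

```bash
python3 - <<'E'
from h import *
w=eyes.capture("wrist"); im=w["image"]
for col,z in [("yellow",.015),("blue",.015),("red",.062)]:
    for b in blobs(im,col,40,(60,80,480,262)): print(col,b[0],b[1],plane(w,b[0],z,True).round(4))
goto([.497,.267,.16],101.6)
E
```

```text
yellow [422.1 218.1] [ 403  198   38   39 1031] [0.4963 0.2666 0.015 ]
yellow [316.7 254.9] [285 246  65  16 744] [0.5629 0.1578 0.015 ]
blue [132.4 224.9] [118 212  26  30 338] [ 0.5765 -0.0754  0.015 ]
blue [417.4 252.1] [399 242  36  19 508] [0.5386 0.2746 0.015 ]
blue [215.8 253.8] [201 247  31  14 274] [0.5877 0.0407 0.015 ]
red [121.2 115.1] [113 107  18  18 261] [ 0.4368 -0.0652  0.062 ]
red [126.9 229.1] [119 221  17  17 217] [ 0.5578 -0.0533  0.062 ]
t 3.82 tcp [0.4785 0.1386 0.1897] grip 0.384 F [ 0.2 -1.  -1. ] q6 [ 10.  -7. 105.  -0.  81. -91.]
  move cm [-4.37 12.22  2.96] rot [-0.001  0.001 -0.002] rows>= 3.2
```

Request:
move_arm([
  {"grip": 0.2,"dx": -4.4,"dy": 12.2,"dz": 2,"rx": 0,"ry": 0,"rz": 0},
  {"grip": 0.2,"dx": -4.4,"dy": 12.2,"dz": 2,"rx": 0,"ry": 0,"rz": 0},
  {"grip": 0.2,"dx": -4.4,"dy": 12.2,"dz": 3,"rx": 0,"ry": 0,"rz": 0},
  {"grip": 0.2,"dx": -4.4,"dy": 12.2,"dz": 4,"rx": 0,"ry": 0,"rz": 0},
  {"grip": 0.2,"dx": -4.4,"dy": 12.2,"dz": 6,"rx": 0,"ry": 0,"rz": 0},
  {"grip": 0.2,"dx": -4.4,"dy": 12.2,"dz": 8,"rx": 0,"ry": 0,"rz": 0},
  {"grip": 0.2,"dx": -4.4,"dy": 12.2,"dz": 10,"rx": 0,"ry": 0,"rz": 0},
  {"grip": 0.2,"dx": -4.4,"dy": 12.2,"dz": 12,"rx": 0,"ry": 0,"rz": 0},
  {"grip": 0.2,"dx": -4.4,"dy": 12.2,"dz": 12.8,"rx": 0,"ry": 0,"rz": 0},
  {"grip": 0.2,"dx": -4.4,"dy": 12.2,"dz": 12.8,"rx": 0,"ry": 0,"rz": 0},
])

```text
time_s: 4.65
tcp_pos: [0.4952, 0.2656, 0.0584]
orientation: [[-0.98, -0.199, -0.004], [-0.199, 0.98, -0.003], [0.004, -0.003, -1.0]]
ft_force: [-0.4, -0.5, -1.0]
grip_width: 0.382
```

```bash
python3 - <<'E'
from h import *
goto([.497,.267,.0505],101.6)
E
```

```text
t 4.65 tcp [0.4952 0.2656 0.0584] grip 0.382 F [-0.4 -0.5 -1. ] q6 [ 23.  12. 101.  -0.  68. -78.]
  move cm [-0.21  0.1   0.79] rot [-0.003 -0.004 -0.002] rows>= 0.2
```

Request:
move_arm([
  {"grip": 0.2,"dx": -0.2,"dy": 0.1,"dz": 0.5,"rx": 0,"ry": -0.004,"rz": 0},
  {"grip": 0.2,"dx": -0.2,"dy": 0.1,"dz": 0.8,"rx": 0,"ry": -0.004,"rz": 0},
  {"grip": 0.2,"dx": -0.2,"dy": 0.1,"dz": 0.8,"rx": 0,"ry": -0.004,"rz": 0},
  {"grip": 0.2,"dx": -0.2,"dy": 0.1,"dz": 0.8,"rx": 0,"ry": -0.004,"rz": 0},
])

```text
time_s: 4.98
tcp_pos: [0.4974, 0.2671, 0.0511]
orientation: [[-0.98, -0.199, 0.001], [-0.199, 0.98, -0.002], [-0.001, -0.002, -1.0]]
ft_force: [-0.7, 0.8, -0.4]
grip_width: 0.387
```

```bash
python3 - <<'E'
from h import *
goto([.497,.267,.0505],101.6)
d=eyes.capture("side"); cv2.imwrite("pics/d5.png",cv2.resize(d["image"][90:190,240:380,::-1],None,fx=5,fy=5,interpolation=2))
E
```

```text
t 4.98 tcp [0.4974 0.2671 0.0511] grip 0.387 F [-0.7  0.8 -0.4] q6 [ 23.  12. 101.  -0.  67. -78.]
  move cm [ 0.04 -0.    0.06] rot [-0.002  0.001 -0.002] rows>= 0.0
```

View pics/d5.png

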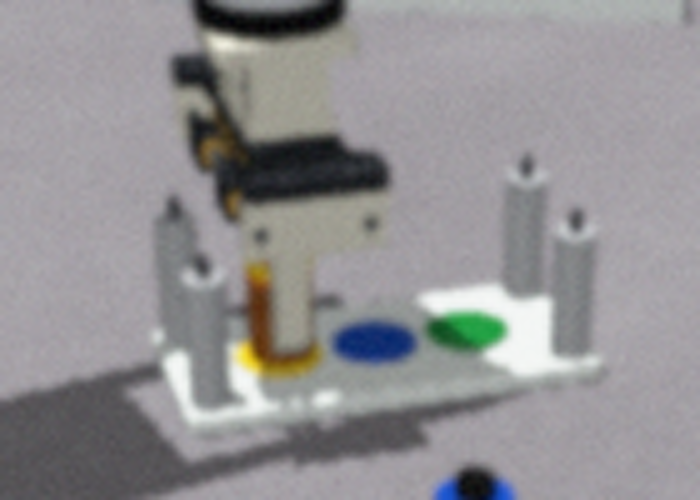

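The bottle is over the yellow pad, at about (283,355) in the enlarged view. Lowering the last millimetre, then opening and rising.

Request:
move_arm([
  {"grip": 0.2,"dx": 0,"dy": 0,"dz": 0.1,"rx": 0,"ry": 0,"rz": 0},
  {"grip": 0.2,"dx": 0,"dy": 0,"dz": 0.1,"rx": 0,"ry": 0,"rz": 0},
  {"grip": 0.6,"dx": 0,"dy": 0,"dz": 0.1,"rx": 0,"ry": 0,"rz": 0},
  {"grip": 0.7,"dx": 0,"dy": 0,"dz": 0.1,"rx": 0,"ry": 0,"rz": 0},
  {"grip": 0.7,"dx": 0,"dy": 0,"dz": 0.1,"rx": 0,"ry": 0,"rz": 0},
  {"grip": 0.7,"dx": 0,"dy": 0,"dz": 0.1,"rx": 0,"ry": 0,"rz": 0},
  {"grip": 0.7,"dx": 0,"dy": 0,"dz": -1,"rx": 0,"ry": 0,"rz": 0},
  {"grip": 0.7,"dx": 0,"dy": 0,"dz": -4,"rx": 0,"ry": 0,"rz": 0},
  {"grip": 0.7,"dx": 0,"dy": 0,"dz": -8,"rx": 0,"ry": 0,"rz": 0},
  {"grip": 0.7,"dx": 0,"dy": 0,"dz": -12,"rx": 0,"ry": 0,"rz": 0},
])

```text
time_s: 5.87
tcp_pos: [0.4963, 0.267, 0.1723]
orientation: [[-0.98, -0.199, -0.001], [-0.199, 0.98, -0.003], [0.001, -0.003, -1.0]]
ft_force: [1.1, 0.7, -0.5]
grip_width: 0.698
```

```bash
python3 - <<'E'
from h import *
goto([.437,-.066,.14],101.6)
goto([.437,-.066,.035],101.6)
d=eyes.capture("side"); cv2.imwrite("pics/d6.png",cv2.resize(d["image"][90:190,240:380,::-1],None,fx=5,fy=5,interpolation=2))
E
```

```text
t 5.87 tcp [0.4963 0.267  0.1723] grip 0.698 F [ 1.1  0.7 -0.5] q6 [ 23.   5.  96.  -0.  80. -78.]
  move cm [ 12.44 -31.44   3.34] rot [-0.003 -0.001 -0.002] rows>= 8.1
t 5.87 tcp [0.4963 0.267  0.1723] grip 0.698 F [ 1.1  0.7 -0.5] q6 [ 23.   5.  96.  -0.  80. -78.]
  move cm [ 12.42 -31.41  13.84] rot [-0.003 -0.001 -0.002] rows>= 8.8
```

View pics/d6.png

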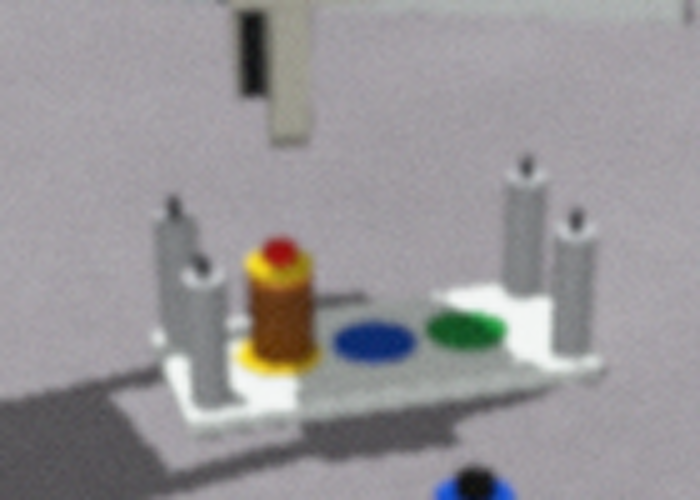

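The yellow bottle stands centred on the yellow pad. On to the green one.

Request:
move_arm([
  {"grip": 0.8,"dx": 12.4,"dy": -31.4,"dz": 0,"rx": 0,"ry": 0,"rz": 0},
  {"grip": 0.8,"dx": 12.4,"dy": -31.4,"dz": 0,"rx": 0,"ry": 0,"rz": 0},
  {"grip": 0.8,"dx": 12.4,"dy": -31.4,"dz": 0,"rx": 0,"ry": 0,"rz": 0},
  {"grip": 0.8,"dx": 12.4,"dy": -31.4,"dz": 0,"rx": 0,"ry": 0,"rz": 0},
  {"grip": 0.8,"dx": 12.4,"dy": -31.4,"dz": 0,"rx": 0,"ry": 0,"rz": 0},
  {"grip": 0.8,"dx": 12.4,"dy": -31.4,"dz": 0,"rx": 0,"ry": 0,"rz": 0},
  {"grip": 0.8,"dx": 12.4,"dy": -31.4,"dz": 1,"rx": 0,"ry": 0,"rz": 0},
  {"grip": 0.8,"dx": 12.4,"dy": -31.4,"dz": 2,"rx": 0,"ry": 0,"rz": 0},
  {"grip": 0.8,"dx": 12.4,"dy": -31.4,"dz": 3,"rx": 0,"ry": 0,"rz": 0},
  {"grip": 0.8,"dx": 12.4,"dy": -31.4,"dz": 4,"rx": 0,"ry": 0,"rz": 0},
])

```text
time_s: 6.75
tcp_pos: [0.4423, -0.0655, 0.1417]
orientation: [[-0.981, -0.195, 0.013], [-0.195, 0.981, 0.002], [-0.013, -0.001, -1.0]]
ft_force: [0.3, 0.1, 0.8]
grip_width: 0.797
```

```bash
python3 - <<'E'
from h import *
w=eyes.capture("wrist"); cv2.imwrite("pics/w7.png",w["image"][:,:,::-1])
goto([.437,-.066,.035],101.6)
E
```

```text
t 6.8 tcp [ 0.4413 -0.0636  0.1393] grip 0.798 F [-1.2  0.6 -2.1] q6 [ -15.  -13.  116.    0.   76. -116.]
  move cm [ 0.58 -0.16 10.42] rot [ 0.001  0.01  -0.005] rows>= 2.5
```

View pics/w7.png

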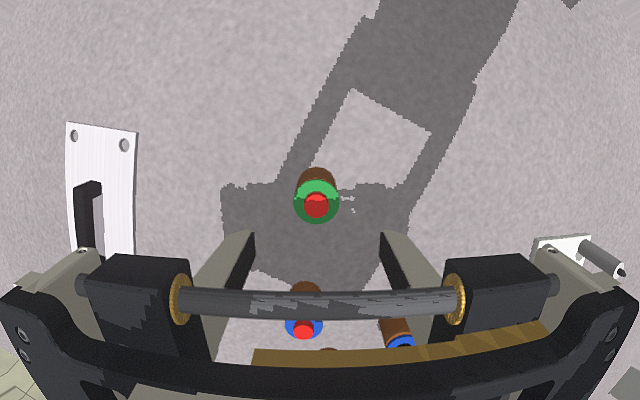

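The green bottle is centred between the jaws, cap at (316,205).

Request:
move_arm([
  {"grip": 0.8,"dx": 0.55,"dy": -0.2,"dz": 2,"rx": 0,"ry": 0.01,"rz": 0},
  {"grip": 0.8,"dx": 0.55,"dy": -0.2,"dz": 5,"rx": 0,"ry": 0.01,"rz": 0},
  {"grip": 0.8,"dx": 0.55,"dy": -0.2,"dz": 8,"rx": 0,"ry": 0.01,"rz": 0},
  {"grip": 0.8,"dx": 0.55,"dy": -0.2,"dz": 10.4,"rx": 0,"ry": 0.01,"rz": 0},
  {"grip": 0.8,"dx": 0.55,"dy": -0.2,"dz": 10.4,"rx": 0,"ry": 0.01,"rz": 0},
  {"grip": 0.5,"dx": 0.55,"dy": -0.2,"dz": 10.4,"rx": 0,"ry": 0.01,"rz": 0},
  {"grip": 0.2,"dx": 0.55,"dy": -0.2,"dz": 10.4,"rx": 0,"ry": 0.01,"rz": 0},
  {"grip": 0.2,"dx": 0.55,"dy": -0.2,"dz": 10.4,"rx": 0,"ry": 0.01,"rz": 0},
  {"grip": 0.2,"dx": 0.55,"dy": -0.2,"dz": 10.4,"rx": 0,"ry": 0.01,"rz": 0},
  {"grip": 0.2,"dx": 0.55,"dy": -0.2,"dz": 10.4,"rx": 0,"ry": 0.01,"rz": 0},
])

```text
time_s: 7.63
tcp_pos: [0.4386, -0.0665, 0.0368]
orientation: [[-0.98, -0.197, 0.003], [-0.197, 0.98, 0.001], [-0.003, 0.0, -1.0]]
ft_force: [0.4, 0.2, 0.3]
grip_width: 0.492
```

Request:
move_arm([
  {"grip": 0.2,"dx": 0,"dy": 0,"dz": 0,"rx": 0,"ry": 0,"rz": 0},
  {"grip": 0.2,"dx": 0,"dy": 0,"dz": 0,"rx": 0,"ry": 0,"rz": 0},
  {"grip": 0.2,"dx": 0,"dy": 0,"dz": 0,"rx": 0,"ry": 0,"rz": 0},
  {"grip": 0.2,"dx": 0,"dy": 0,"dz": 0,"rx": 0,"ry": 0,"rz": 0},
])

```text
time_s: 7.97
tcp_pos: [0.4393, -0.0668, 0.0377]
orientation: [[-0.981, -0.196, 0.004], [-0.196, 0.981, 0.0], [-0.004, -0.0, -1.0]]
ft_force: [-0.8, 0.1, 6.8]
grip_width: 0.385
```

```bash
python3 - <<'E'
from h import *
goto([.602,.289,.2],101.6)
E
```

```text
t 7.97 tcp [ 0.4393 -0.0668  0.0377] grip 0.385 F [-0.8  0.1  6.8] q6 [ -15.   -5.  121.    0.   64. -117.]
  move cm [-23.01  31.68 -16.14] rot [-0.     0.004 -0.005] rows>= 10.2
```

Request:
move_arm([
  {"grip": 0.2,"dx": 0,"dy": 0,"dz": -2,"rx": 0,"ry": 0,"rz": 0},
  {"grip": 0.2,"dx": 0,"dy": 0,"dz": -6,"rx": 0,"ry": 0,"rz": 0},
  {"grip": 0.2,"dx": 0,"dy": 0,"dz": -10,"rx": 0,"ry": 0,"rz": 0},
  {"grip": 0.2,"dx": 0,"dy": 0,"dz": -14,"rx": 0,"ry": 0,"rz": 0},
  {"grip": 0.2,"dx": -2,"dy": 3,"dz": -16,"rx": 0,"ry": 0,"rz": 0},
  {"grip": 0.2,"dx": -4.5,"dy": 6,"dz": -16,"rx": 0,"ry": 0,"rz": 0},
  {"grip": 0.2,"dx": -7,"dy": 9.5,"dz": -16,"rx": 0,"ry": 0,"rz": 0},
  {"grip": 0.2,"dx": -9.5,"dy": 13,"dz": -16,"rx": 0,"ry": 0,"rz": 0},
  {"grip": 0.2,"dx": -12,"dy": 16,"dz": -16,"rx": 0,"ry": 0,"rz": 0},
  {"grip": 0.2,"dx": -14,"dy": 19.5,"dz": -16,"rx": 0,"ry": 0,"rz": 0},
])

```text
time_s: 8.8
tcp_pos: [0.5385, 0.1536, 0.198]
orientation: [[-0.981, -0.196, 0.005], [-0.196, 0.981, 0.0], [-0.005, -0.001, -1.0]]
ft_force: [1.2, -1.9, -0.7]
grip_width: 0.386
```

```bash
python3 - <<'E'
from h import *
w=eyes.capture("wrist"); cv2.imwrite("pics/w8.png",w["image"][:,:,::-1])
goto([.604,.289,.2],101.6)
E
```

```text
t 8.85 tcp [0.5391 0.16   0.1976] grip 0.383 F [-5.6  3.3 -1.3] q6 [ 11.   3.  95.   0.  82. -90.]
  move cm [-8.93 11.35 -0.15] rot [ 0.004  0.006 -0.002] rows>= 3.5
```

View pics/w8.png

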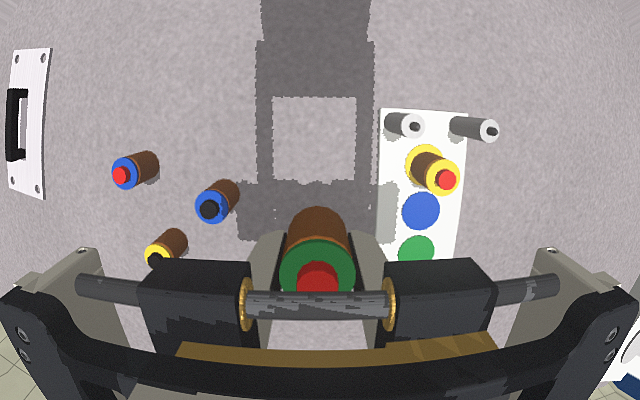

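Green bottle held, cap at (316,278). The blue pad is fully visible at (421,211) and the yellow bottle is on its pad, cap at (447,180).

```bash
python3 - <<'E'
from h import *
w=eyes.capture("wrist"); im=w["image"]
for col,z in [("yellow",.067),("blue",.015),("green",.015),("red",.0785),("red",.0635)]:
    for b in blobs(im,col,40,(60,80,500,262)): print(col,b[0],b[1],plane(w,b[0],z,True).round(4))
goto([.604,.289,.2],101.6)
E
```

```text
yellow [413.1 155.1] [399 143  38  41 355] [0.4847 0.239  0.067 ]
yellow [434.7 174.1] [420 157  34  37 615] [0.4971 0.265  0.067 ]
yellow [151.9 249.9] [139 242  27  20 278] [ 0.6345 -0.0015  0.067 ]
blue [121.2 169.9] [106 156  26  32 372] [ 0.5696 -0.077   0.015 ]
blue [205.5 203.3] [188 188  33  34 555] [0.5885 0.0411 0.015 ]
blue [414.9 209.2] [ 397  191   37   38 1112] [0.5481 0.2766 0.015 ]
green [410.6 248.5] [392 234  37  27 779] [0.5967 0.2867 0.015 ]
green [316.9 252. ] [ 282  239   71   23 1139] [0.6211 0.1775 0.015 ]
red [115.1 172.7] [107 164  17  18 230] [ 0.5528 -0.0413  0.0785]
red [440.4 178. ] [432 169  18  19 270] [0.4979 0.2665 0.0785]
red [115.1 172.7] [107 164  17  18 230] [ 0.558  -0.052   0.0635]
red [440.4 178. ] [432 169  18  19 270] [0.4999 0.2736 0.0635]
t 8.9 tcp [0.5381 0.1569 0.1974] grip 0.38 F [-1.1 -0.9 -1.9] q6 [ 11.   3.  95.   0.  82. -91.]
  move cm [-9.11 11.62 -0.21] rot [ 0.002  0.004 -0.   ] rows>= 3.5
```

Request:
move_arm([
  {"grip": 0.2,"dx": -9.1,"dy": 11.6,"dz": 0,"rx": 0,"ry": 0,"rz": 0},
  {"grip": 0.2,"dx": -9.1,"dy": 11.6,"dz": 0,"rx": 0,"ry": 0,"rz": 0},
  {"grip": 0.2,"dx": -9.1,"dy": 11.6,"dz": 1,"rx": 0,"ry": 0,"rz": 0},
  {"grip": 0.2,"dx": -9.1,"dy": 11.6,"dz": 3,"rx": 0,"ry": 0,"rz": 0},
  {"grip": 0.2,"dx": -9.1,"dy": 11.6,"dz": 6,"rx": 0,"ry": 0,"rz": 0},
  {"grip": 0.2,"dx": -9.1,"dy": 11.6,"dz": 9,"rx": 0,"ry": 0,"rz": 0},
  {"grip": 0.2,"dx": -9.1,"dy": 11.6,"dz": 11.5,"rx": 0,"ry": 0,"rz": 0},
  {"grip": 0.2,"dx": -9.1,"dy": 11.6,"dz": 13,"rx": 0,"ry": 0,"rz": 0},
  {"grip": 0.2,"dx": -9.1,"dy": 11.6,"dz": 13.5,"rx": 0,"ry": 0,"rz": 0},
  {"grip": 0.2,"dx": -9.1,"dy": 11.6,"dz": 13.5,"rx": 0,"ry": 0,"rz": 0},
])

```text
time_s: 9.73
tcp_pos: [0.6033, 0.2883, 0.0612]
orientation: [[-0.98, -0.2, 0.0], [-0.2, 0.98, 0.001], [-0.001, 0.001, -1.0]]
ft_force: [-0.1, -0.3, -1.2]
grip_width: 0.385
```

```bash
python3 - <<'E'
from h import *
goto([.604,.2885,.0535],101.6)
E
```

```text
t 9.73 tcp [0.6033 0.2883 0.0612] grip 0.385 F [-0.1 -0.3 -1.2] q6 [ 21.  26.  83.   0.  71. -80.]
  move cm [-0.07  0.01  0.77] rot [ 0.001  0.001 -0.001] rows>= 0.2
```

Request:
move_arm([
  {"grip": 0.2,"dx": -0.1,"dy": 0,"dz": 0.4,"rx": 0,"ry": 0,"rz": 0},
  {"grip": 0.2,"dx": -0.1,"dy": 0,"dz": 0.8,"rx": 0,"ry": 0,"rz": 0},
  {"grip": 0.2,"dx": -0.1,"dy": 0,"dz": 0.8,"rx": 0,"ry": 0,"rz": 0},
  {"grip": 0.2,"dx": -0.1,"dy": 0,"dz": 0.8,"rx": 0,"ry": 0,"rz": 0},
])

```text
time_s: 10.07
tcp_pos: [0.6049, 0.2886, 0.0543]
orientation: [[-0.98, -0.2, 0.002], [-0.2, 0.98, 0.002], [-0.002, 0.001, -1.0]]
ft_force: [-0.0, 0.1, -1.2]
grip_width: 0.382
```

```bash
python3 - <<'E'
from h import *
goto([.604,.2885,.053],101.6)
d=eyes.capture("side"); cv2.imwrite("pics/d9.png",cv2.resize(d["image"][90:190,240:380,::-1],None,fx=5,fy=5,interpolation=2))
E
```

```text
t 10.07 tcp [0.6049 0.2886 0.0543] grip 0.382 F [-0.   0.1 -1.2] q6 [ 21.  27.  83.   0.  71. -80.]
  move cm [0.09 0.01 0.13] rot [ 0.001  0.002 -0.001] rows>= 0.0
```

View pics/d9.png

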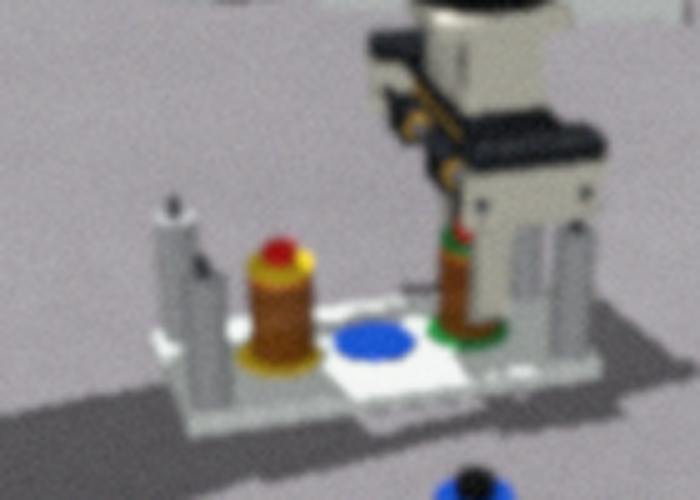

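The green bottle stands within its pad, foot at about (470,330) in the enlarged view.

Request:
move_arm([
  {"grip": 0.2,"dx": 0,"dy": 0,"dz": 0.15,"rx": 0,"ry": 0,"rz": 0},
  {"grip": 0.2,"dx": 0,"dy": 0,"dz": 0.15,"rx": 0,"ry": 0,"rz": 0},
  {"grip": 0.6,"dx": 0,"dy": 0,"dz": 0.1,"rx": 0,"ry": 0,"rz": 0},
  {"grip": 0.7,"dx": 0,"dy": 0,"dz": 0.1,"rx": 0,"ry": 0,"rz": 0},
  {"grip": 0.7,"dx": 0,"dy": 0,"dz": 0.1,"rx": 0,"ry": 0,"rz": 0},
  {"grip": 0.7,"dx": 0,"dy": 0,"dz": 0.1,"rx": 0,"ry": 0,"rz": 0},
  {"grip": 0.7,"dx": 0,"dy": 0,"dz": -1,"rx": 0,"ry": 0,"rz": 0},
  {"grip": 0.7,"dx": 0,"dy": 0,"dz": -4,"rx": 0,"ry": 0,"rz": 0},
  {"grip": 0.7,"dx": 0,"dy": 0,"dz": -8,"rx": 0,"ry": 0,"rz": 0},
  {"grip": 0.7,"dx": 0,"dy": 0,"dz": -12,"rx": 0,"ry": 0,"rz": 0},
])

```text
time_s: 10.95
tcp_pos: [0.6036, 0.2881, 0.1751]
orientation: [[-0.98, -0.2, -0.001], [-0.2, 0.98, 0.001], [0.001, 0.001, -1.0]]
ft_force: [0.7, 0.5, 1.1]
grip_width: 0.697
```

```bash
python3 - <<'E'
from h import *
goto([.560,-.053,.14],101.6)
s=eyes.capture("scene");d=eyes.capture("side")
for n,c,roi in [("scene",s,(260,150,520,310)),("side",d,(230,110,430,260))]:
    for b in blobs(c["image"],"red",8,roi): print(n,b[0],plane(c,b[0],.061).round(4),plane(c,b[0],.076).round(4))
E
```

```text
t 10.95 tcp [0.6036 0.2881 0.1751] grip 0.697 F [0.7 0.5 1.1] q6 [ 21.  20.  78.   0.  82. -80.]
  move cm [ 11.11 -32.55   3.49] rot [ 0.001 -0.001 -0.001] rows>= 8.3
scene [280.9 191.8] [ 0.5605 -0.054   0.061 ] [ 0.5826 -0.0421  0.076 ]
scene [447.3 200.4] [0.4737 0.2679 0.061 ] [0.4989 0.2683 0.076 ]
scene [453.2 233.9] [0.5818 0.2898 0.061 ] [0.6031 0.2895 0.076 ]
side [333.8 135.2] [0.6076 0.3203 0.061 ] [0.6032 0.287  0.076 ]
side [295.3 139.9] [0.4993 0.2976 0.061 ] [0.4986 0.2651 0.076 ]
side [332.8 214.5] [ 0.5602 -0.0532  0.061 ] [ 0.5574 -0.0736  0.076 ]
```

Request:
move_arm([
  {"grip": 0.8,"dx": 11.1,"dy": -32.5,"dz": 0,"rx": 0,"ry": 0,"rz": 0},
  {"grip": 0.8,"dx": 11.1,"dy": -32.5,"dz": 0,"rx": 0,"ry": 0,"rz": 0},
  {"grip": 0.8,"dx": 11.1,"dy": -32.5,"dz": 0,"rx": 0,"ry": 0,"rz": 0},
  {"grip": 0.8,"dx": 11.1,"dy": -32.5,"dz": 0,"rx": 0,"ry": 0,"rz": 0},
  {"grip": 0.8,"dx": 11.1,"dy": -32.5,"dz": 0,"rx": 0,"ry": 0,"rz": 0},
  {"grip": 0.8,"dx": 11.1,"dy": -32.5,"dz": 0,"rx": 0,"ry": 0,"rz": 0},
  {"grip": 0.8,"dx": 11.1,"dy": -32.5,"dz": 0,"rx": 0,"ry": 0,"rz": 0},
  {"grip": 0.8,"dx": 11.1,"dy": -32.5,"dz": 1,"rx": 0,"ry": 0,"rz": 0},
  {"grip": 0.8,"dx": 11.1,"dy": -32.5,"dz": 2.5,"rx": 0,"ry": 0,"rz": 0},
  {"grip": 0.8,"dx": 11.1,"dy": -32.5,"dz": 3.5,"rx": 0,"ry": 0,"rz": 0},
])

```text
time_s: 11.88
tcp_pos: [0.5659, -0.0533, 0.1473]
orientation: [[-0.98, -0.196, 0.017], [-0.196, 0.981, 0.006], [-0.018, 0.003, -1.0]]
ft_force: [0.0, 0.5, -0.5]
grip_width: 0.796
```

```bash
python3 - <<'E'
from h import *
w=eyes.capture("wrist"); cv2.imwrite("pics/w10.png",w["image"][:,:,::-1])
goto([.560,-.053,.035],101.6)
E
```

```text
t 11.93 tcp [ 0.5646 -0.0511  0.1446] grip 0.798 F [-0.4  0.3 -2.3] q6 [ -11.    6.   98.    1.   76. -112.]
  move cm [ 0.65 -0.15 10.95] rot [ 0.005  0.014 -0.004] rows>= 2.6
```

View pics/w10.png

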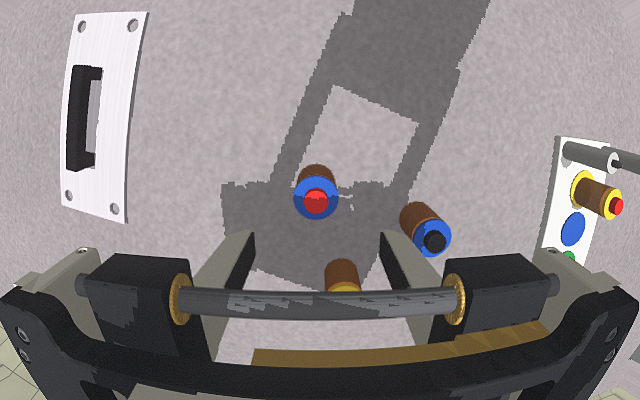

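The red-blue bottle is centred, cap at (316,200), with the black-capped neighbours clear of the fingers. Descend and grip.

Request:
move_arm([
  {"grip": 0.8,"dx": 0.6,"dy": -0.2,"dz": 2,"rx": 0,"ry": 0.014,"rz": 0},
  {"grip": 0.8,"dx": 0.6,"dy": -0.2,"dz": 5,"rx": 0,"ry": 0.014,"rz": 0},
  {"grip": 0.8,"dx": 0.6,"dy": -0.2,"dz": 8,"rx": 0,"ry": 0.014,"rz": 0},
  {"grip": 0.7,"dx": 0.6,"dy": -0.2,"dz": 10.5,"rx": 0,"ry": 0.014,"rz": 0},
  {"grip": 0.7,"dx": 0.6,"dy": -0.2,"dz": 10.8,"rx": 0,"ry": 0.014,"rz": 0},
  {"grip": 0.5,"dx": 0.7,"dy": -0.2,"dz": 10.8,"rx": 0,"ry": 0.014,"rz": 0},
  {"grip": 0.2,"dx": 0.7,"dy": -0.2,"dz": 10.8,"rx": 0,"ry": 0.014,"rz": 0},
  {"grip": 0.2,"dx": 0.7,"dy": -0.2,"dz": 10.8,"rx": 0,"ry": 0.014,"rz": 0},
  {"grip": 0.2,"dx": 0.7,"dy": -0.2,"dz": 10.8,"rx": 0,"ry": 0.014,"rz": 0},
  {"grip": 0.2,"dx": 0.7,"dy": -0.2,"dz": 10.8,"rx": 0,"ry": 0.014,"rz": 0},
])

```text
time_s: 12.77
tcp_pos: [0.561, -0.0538, 0.0384]
orientation: [[-0.98, -0.198, 0.002], [-0.198, 0.98, 0.004], [-0.003, 0.004, -1.0]]
ft_force: [0.4, -1.2, 0.3]
grip_width: 0.395
```

Request:
move_arm([
  {"grip": 0.2,"dx": 0,"dy": 0,"dz": 0,"rx": 0,"ry": 0,"rz": 0},
  {"grip": 0.2,"dx": 0,"dy": 0,"dz": 0,"rx": 0,"ry": 0,"rz": 0},
  {"grip": 0.2,"dx": 0,"dy": 0,"dz": 0,"rx": 0,"ry": 0,"rz": 0},
  {"grip": 0.2,"dx": 0,"dy": 0,"dz": 0,"rx": 0,"ry": 0,"rz": 0},
])

```text
time_s: 13.1
tcp_pos: [0.5609, -0.0538, 0.0384]
orientation: [[-0.98, -0.197, 0.002], [-0.197, 0.98, 0.004], [-0.003, 0.004, -1.0]]
ft_force: [0.1, -0.1, 1.3]
grip_width: 0.377
```

```bash
python3 - <<'E'
from h import *
goto([.55,.278,.2],101.6)
E
```

```text
t 13.1 tcp [ 0.5609 -0.0538  0.0384] grip 0.377 F [ 0.1 -0.1  1.3] q6 [ -11.   13.  102.    0.   65. -112.]
  move cm [ -5.53  32.81 -16.01] rot [ 0.004  0.003 -0.004] rows>= 8.9
```

Request:
move_arm([
  {"grip": 0.2,"dx": 0,"dy": 0,"dz": -2,"rx": 0,"ry": 0,"rz": 0},
  {"grip": 0.2,"dx": 0,"dy": 0,"dz": -6,"rx": 0,"ry": 0,"rz": 0},
  {"grip": 0.2,"dx": 0,"dy": 0,"dz": -10,"rx": 0,"ry": 0,"rz": 0},
  {"grip": 0.2,"dx": 0,"dy": 0,"dz": -14,"rx": 0,"ry": 0,"rz": 0},
  {"grip": 0.2,"dx": -0.5,"dy": 3,"dz": -16,"rx": 0,"ry": 0,"rz": 0},
  {"grip": 0.2,"dx": -1,"dy": 7,"dz": -16,"rx": 0,"ry": 0,"rz": 0},
  {"grip": 0.2,"dx": -2,"dy": 11,"dz": -16,"rx": 0,"ry": 0,"rz": 0},
  {"grip": 0.2,"dx": -3,"dy": 15,"dz": -16,"rx": 0,"ry": 0,"rz": 0},
  {"grip": 0.2,"dx": -4,"dy": 19,"dz": -16,"rx": 0,"ry": 0,"rz": 0},
  {"grip": 0.2,"dx": -5,"dy": 23,"dz": -16,"rx": 0,"ry": 0,"rz": 0},
])

```text
time_s: 13.93
tcp_pos: [0.5637, 0.1826, 0.1994]
orientation: [[-0.98, -0.197, 0.002], [-0.197, 0.98, 0.004], [-0.003, 0.004, -1.0]]
ft_force: [0.1, -0.9, -0.7]
grip_width: 0.38
```

```bash
python3 - <<'E'
from h import *
goto([.5505,.2775,.2],101.6)
E
```

```text
t 13.93 tcp [0.5637 0.1826 0.1994] grip 0.38 F [ 0.1 -0.9 -0.7] q6 [ 13.   8.  90.   0.  82. -89.]
  move cm [-0.58  9.56 -0.02] rot [ 0.004  0.003 -0.004] rows>= 2.3
```

Request:
move_arm([
  {"grip": 0.2,"dx": -0.6,"dy": 9.5,"dz": 0,"rx": 0.004,"ry": 0.003,"rz": 0},
  {"grip": 0.2,"dx": -0.6,"dy": 9.5,"dz": 0,"rx": 0.004,"ry": 0.003,"rz": 0},
  {"grip": 0.2,"dx": -0.6,"dy": 9.5,"dz": 0,"rx": 0.004,"ry": 0.003,"rz": 0},
  {"grip": 0.2,"dx": -0.6,"dy": 9.5,"dz": 2,"rx": 0.004,"ry": 0.003,"rz": 0},
  {"grip": 0.2,"dx": -0.6,"dy": 9.5,"dz": 5,"rx": 0.004,"ry": 0.003,"rz": 0},
  {"grip": 0.2,"dx": -0.6,"dy": 9.5,"dz": 8,"rx": 0.004,"ry": 0.003,"rz": 0},
  {"grip": 0.2,"dx": -0.6,"dy": 9.5,"dz": 11,"rx": 0.004,"ry": 0.003,"rz": 0},
  {"grip": 0.2,"dx": -0.6,"dy": 9.5,"dz": 13,"rx": 0.004,"ry": 0.003,"rz": 0},
  {"grip": 0.2,"dx": -0.6,"dy": 9.5,"dz": 13.7,"rx": 0.004,"ry": 0.003,"rz": 0},
  {"grip": 0.2,"dx": -0.6,"dy": 9.5,"dz": 13.7,"rx": 0.004,"ry": 0.003,"rz": 0},
])

```text
time_s: 14.77
tcp_pos: [0.5492, 0.2764, 0.06]
orientation: [[-0.98, -0.197, -0.005], [-0.197, 0.98, -0.002], [0.005, -0.001, -1.0]]
ft_force: [-0.5, -0.5, -0.3]
grip_width: 0.381
```

```bash
python3 - <<'E'
from h import *
goto([.5505,.2775,.054],101.6)
E
```

```text
t 14.77 tcp [0.5492 0.2764 0.06  ] grip 0.381 F [-0.5 -0.5 -0.3] q6 [ 22.  19.  92.  -0.  69. -79.]
  move cm [-0.15  0.08  0.6 ] rot [-0.001 -0.005 -0.004] rows>= 0.1
```

Request:
move_arm([
  {"grip": 0.2,"dx": -0.1,"dy": 0.1,"dz": 0.4,"rx": 0,"ry": -0.005,"rz": 0},
  {"grip": 0.2,"dx": -0.1,"dy": 0.1,"dz": 0.7,"rx": 0,"ry": -0.005,"rz": 0},
  {"grip": 0.2,"dx": -0.1,"dy": 0.1,"dz": 0.7,"rx": 0,"ry": -0.005,"rz": 0},
  {"grip": 0.2,"dx": -0.1,"dy": 0.1,"dz": 0.7,"rx": 0,"ry": -0.005,"rz": 0},
  {"grip": 0.2,"dx": -0.1,"dy": 0.1,"dz": 0.7,"rx": 0,"ry": -0.005,"rz": 0},
])

```text
time_s: 15.18
tcp_pos: [0.5507, 0.2779, 0.0542]
orientation: [[-0.98, -0.197, 0.002], [-0.197, 0.98, -0.0], [-0.001, -0.001, -1.0]]
ft_force: [0.0, -0.7, -1.1]
grip_width: 0.38
```

```bash
python3 - <<'E'
from h import *
goto([.5505,.2775,.0535],101.6)
E
```

```text
t 15.18 tcp [0.5507 0.2779 0.0542] grip 0.38 F [ 0.  -0.7 -1.1] q6 [ 22.  19.  92.  -0.  68. -79.]
  move cm [ 0.03 -0.03  0.07] rot [-0.001  0.001 -0.004] rows>= 0.0
```

Request:
move_arm([
  {"grip": 0.2,"dx": 0,"dy": 0,"dz": 0.1,"rx": 0,"ry": 0,"rz": 0},
  {"grip": 0.2,"dx": 0,"dy": 0,"dz": 0.1,"rx": 0,"ry": 0,"rz": 0},
  {"grip": 0.6,"dx": 0,"dy": 0,"dz": 0.1,"rx": 0,"ry": 0,"rz": 0},
  {"grip": 0.7,"dx": 0,"dy": 0,"dz": 0.1,"rx": 0,"ry": 0,"rz": 0},
  {"grip": 0.7,"dx": 0,"dy": 0,"dz": 0.1,"rx": 0,"ry": 0,"rz": 0},
  {"grip": 0.7,"dx": 0,"dy": 0,"dz": 0.1,"rx": 0,"ry": 0,"rz": 0},
  {"grip": 0.7,"dx": 0,"dy": 0,"dz": -1,"rx": 0,"ry": 0,"rz": 0},
  {"grip": 0.7,"dx": 0,"dy": 0,"dz": -5,"rx": 0,"ry": 0,"rz": 0},
  {"grip": 0.7,"dx": 0,"dy": 0,"dz": -10,"rx": 0,"ry": 0,"rz": 0},
  {"grip": 0.7,"dx": 0,"dy": 0,"dz": -15,"rx": 0,"ry": 0,"rz": 0},
])

```text
time_s: 16.02
tcp_pos: [0.5497, 0.2776, 0.1892]
orientation: [[-0.98, -0.197, 0.0], [-0.197, 0.98, -0.001], [0.0, -0.001, -1.0]]
ft_force: [1.3, 0.1, 0.4]
grip_width: 0.703
```

```bash
python3 - <<'E'
from h import *
goto([.5305,-.3095,.2],88.9)
s=eyes.capture("scene");d=eyes.capture("side");w=eyes.capture("wrist")
cv2.imwrite("pics/w11.png",w["image"][:,:,::-1])
for n,c,roi in [("scene",s,(260,150,520,310)),("side",d,(230,110,430,260))]:
    for b in blobs(c["image"],"red",8,roi): print(n,b[0],plane(c,b[0],.076).round(4))
a=cv2.resize(d["image"][100:180,250:370],None,fx=5,fy=5,interpolation=2)
b=cv2.resize(s["image"][160:300,400:500],None,fx=4,fy=4,interpolation=2)
cv2.imwrite("pics/d11.png",a[:,:,::-1]);cv2.imwrite("pics/s11.png",b[:,:,::-1])
E
```

```text
t 16.02 tcp [0.5497 0.2776 0.1892] grip 0.703 F [1.3 0.1 0.4] q6 [ 22.  12.  86.  -0.  82. -79.]
  move cm [ 13.44 -57.19  -1.02] rot [-0.001  0.     0.217] rows>= 14.1
scene [447.3 200.1] [0.4978 0.2682 0.076 ]
scene [450.1 215.5] [0.549  0.2787 0.076 ]
scene [453.5 233.9] [0.6029 0.2899 0.076 ]
side [333.8 135.7] [0.6028 0.2838 0.076 ]
side [314.6 137.5] [0.5503 0.2762 0.076 ]
side [295.4 139.5] [0.4989 0.2675 0.076 ]
```

View pics/d11.png

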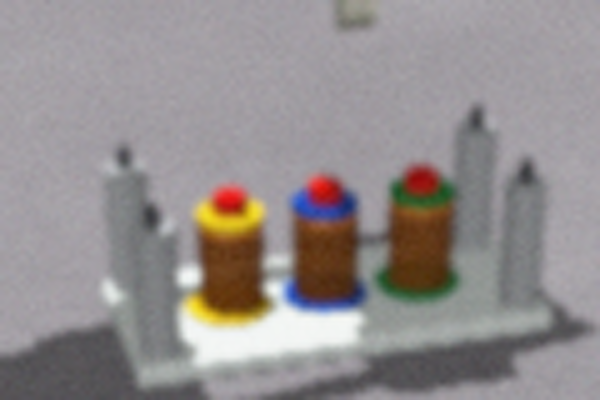

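View pics/s11.png

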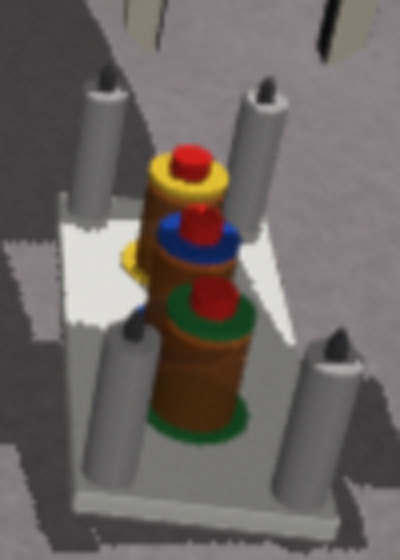

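View pics/w11.png

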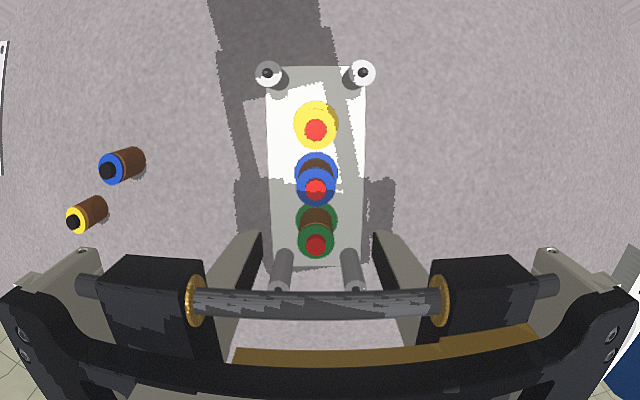

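All three bottles stand on their own pads. The wrist view shows the pins at (268,73), (364,73), (279,288) and (353,288); I'll measure them, and the plate, more closely.

```bash
python3 - <<'E'
from h import *
import pickle
w=eyes.capture("wrist"); im=w["image"]; pickle.dump(w,open("w12.pkl","wb"))
t=[cv2.resize(im[y-20:y+20,x-25:x+25],None,fx=8,fy=8,interpolation=cv2.INTER_CUBIC) for x,y in [(268,73),(364,73),(279,284),(353,284)]]
cv2.imwrite("pics/w12.png",np.vstack([np.hstack(t[:2]),np.hstack(t[2:])])[:,:,::-1][:600])
E
```

```text
(no output)
```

View pics/w12.png

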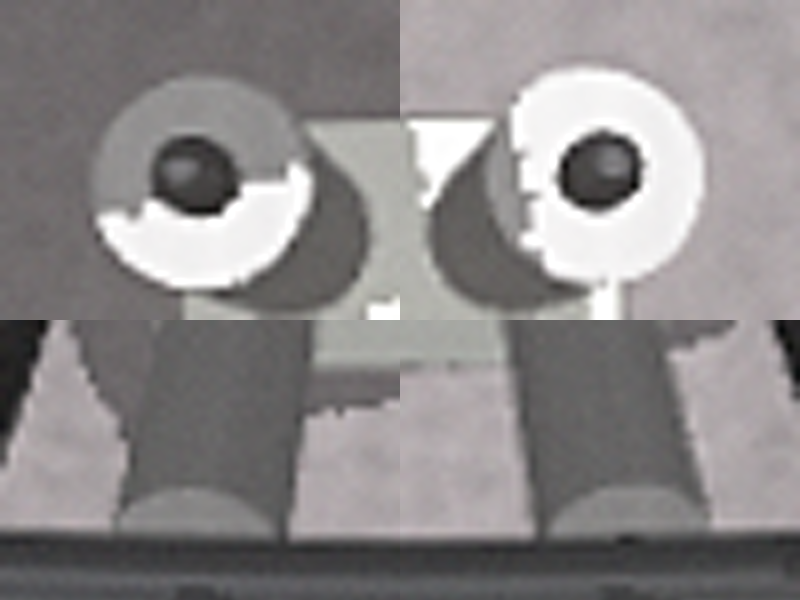

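```bash
python3 - <<'E'
from h import *
import pickle
w=pickle.load(open("w12.pkl","rb"))
L=plane(w,(267.8,75.4),.084,True);Rr=plane(w,(363.1,74.7),.084,True)
print(L,Rr,np.linalg.norm(L-Rr)); e=(Rr-L)[:2]; a=np.degrees(np.arctan2(e[1],e[0])); print("yaw y",a)
m=(L+Rr)[:2]/2; u=np.array([np.cos(np.radians(a-90)),np.sin(np.radians(a-90))]);print("centre",m+.1*u)
for b in blobs(w["image"],"red",40,(250,90,400,262)): print(b[0],plane(w,b[0],.0785,True).round(4))
goto([.5305,-.3095,.2],88.9)
E
```

```text
[0.45893401 0.22041406 0.084     ] [0.44345887 0.29474986 0.084     ] 0.07592951356254249
yaw y 101.7598001900873
centre [0.5490975  0.27796288]
[315.8 132.5] [0.4979 0.2673 0.0785]
[315.8 192.6] [0.5484 0.2774 0.0785]
[315.9 248.6] [0.6006 0.2879 0.0785]
t 16.22 tcp [0.5519 0.2785 0.1908] grip 0.699 F [-0.1 -0.4 -1.7] q6 [ 22.  12.  86.  -0.  82. -79.]
  move cm [ 13.67 -57.23  -1.02] rot [0.001 0.007 0.217] rows>= 14.1
```

Base centre (0.5495, 0.278), jaw yaw 101.7°; the post spacing measures 75.9 mm against 76. Now the plate.

Request:
move_arm([
  {"grip": 0.6,"dx": 13.6,"dy": -57.2,"dz": -1,"rx": 0,"ry": 0,"rz": 0.217},
  {"grip": 0.6,"dx": 13.6,"dy": -57.2,"dz": -1,"rx": 0,"ry": 0,"rz": 0.217},
  {"grip": 0.6,"dx": 13.6,"dy": -57.2,"dz": -1,"rx": 0,"ry": 0,"rz": 0.217},
  {"grip": 0.6,"dx": 13.6,"dy": -57.2,"dz": -1,"rx": 0,"ry": 0,"rz": 0.217},
  {"grip": 0.6,"dx": 13.6,"dy": -57.2,"dz": -1,"rx": 0,"ry": 0,"rz": 0.217},
  {"grip": 0.6,"dx": 13.6,"dy": -57.2,"dz": -1,"rx": 0,"ry": 0,"rz": 0.217},
  {"grip": 0.6,"dx": 13.6,"dy": -57.2,"dz": -1,"rx": 0,"ry": 0,"rz": 0.217},
  {"grip": 0.6,"dx": 13.6,"dy": -57.2,"dz": -1,"rx": 0,"ry": 0,"rz": 0.217},
  {"grip": 0.6,"dx": 13.6,"dy": -57.2,"dz": -1,"rx": 0,"ry": 0,"rz": 0.217},
  {"grip": 0.6,"dx": 13.6,"dy": -57.2,"dz": -1,"rx": 0,"ry": 0,"rz": 0.217},
])

```text
time_s: 17.05
tcp_pos: [0.5352, -0.14, 0.1946]
orientation: [[-1.0, 0.019, 0.004], [0.019, 1.0, 0.003], [-0.004, 0.003, -1.0]]
ft_force: [0.5, -0.1, -0.6]
grip_width: 0.601
```

```bash
python3 - <<'E'
from h import *
goto([.5305,-.3095,.17],88.9)
E
```

```text
t 17.05 tcp [ 0.5352 -0.14    0.1946] grip 0.601 F [ 0.5 -0.1 -0.6] q6 [ -20.    2.   97.    0.   82. -109.]
  move cm [  0.16 -16.96   2.42] rot [0.003 0.004 0.   ] rows>= 4.1
```

Request:
move_arm([
  {"grip": 0.6,"dx": 0.2,"dy": -17,"dz": 2.4,"rx": 0.003,"ry": 0.004,"rz": 0},
  {"grip": 0.6,"dx": 0.2,"dy": -17,"dz": 2.4,"rx": 0.003,"ry": 0.004,"rz": 0},
  {"grip": 0.6,"dx": 0.2,"dy": -17,"dz": 2.4,"rx": 0.003,"ry": 0.004,"rz": 0},
  {"grip": 0.6,"dx": 0.2,"dy": -17,"dz": 2.4,"rx": 0.003,"ry": 0.004,"rz": 0},
  {"grip": 0.6,"dx": 0.2,"dy": -17,"dz": 2.4,"rx": 0.003,"ry": 0.004,"rz": 0},
  {"grip": 0.6,"dx": 0.2,"dy": -17,"dz": 2.4,"rx": 0.003,"ry": 0.004,"rz": 0},
  {"grip": 0.6,"dx": 0.2,"dy": -17,"dz": 2.4,"rx": 0.003,"ry": 0.004,"rz": 0},
])

```text
time_s: 17.63
tcp_pos: [0.5291, -0.3093, 0.1685]
orientation: [[-1.0, 0.02, -0.003], [0.02, 1.0, 0.002], [0.003, 0.002, -1.0]]
ft_force: [-0.3, 0.5, -0.2]
grip_width: 0.601
```

```bash
python3 - <<'E'
from h import *
import pickle
w=eyes.capture("wrist"); im=w["image"]; pickle.dump(w,open("w13.pkl","wb"))
cv2.imwrite("pics/w13.png",im[:,:,::-1])
goto([.5305,-.3095,.17],88.9)
E
```

```text
t 17.68 tcp [ 0.5297 -0.3086  0.1691] grip 0.601 F [0.6 1.  0.8] q6 [ -35.   12.   88.    0.   80. -124.]
  move cm [-0.09 -0.09 -0.09] rot [ 0.001 -0.002  0.   ] rows>= 0.0
```

View pics/w13.png

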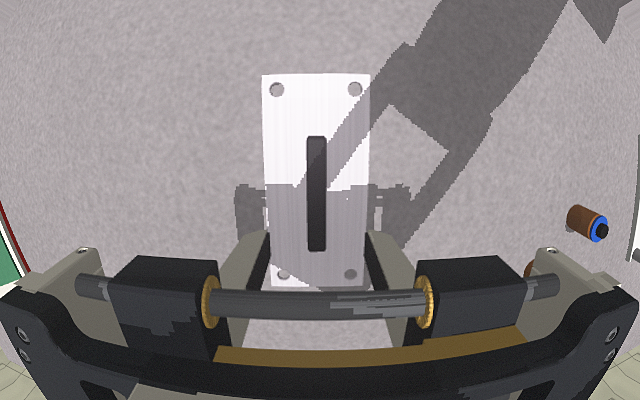

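```bash
python3 - <<'E'
from h import *
import pickle
w=pickle.load(open("w13.pkl","rb"));im=w["image"]
t=[cv2.resize(im[y-12:y+12,x-16:x+16],None,fx=12,fy=12,interpolation=cv2.INTER_CUBIC) for x,y in [(277,90),(354,90),(284,274),(350,274)]]
cv2.imwrite("pics/w13z.png",np.vstack([np.hstack(t[:2]),np.hstack(t[2:])])[:,:,::-1])
E
```

```text
(no output)
```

View pics/w13z.png

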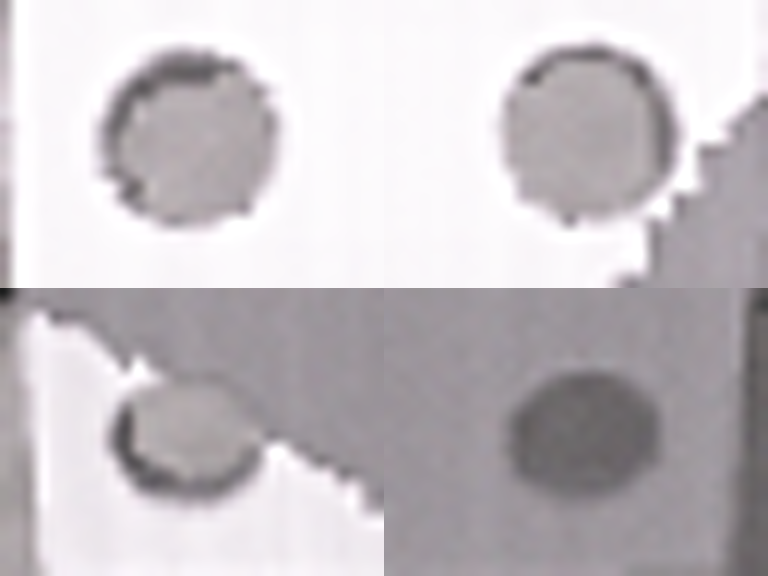

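```bash
python3 - <<'E'
from h import *
import pickle
w=pickle.load(open("w13.pkl","rb"))
px=[(277-16+188/12-.5,90-12+136/12-.5),(354-16+(590-384)/12-.5,90-12+132/12-.5),(284-16+186/12-.5,274-12+(438-288)/12-.5),(350-16+(584-384)/12-.5,274-12+(434-288)/12-.5)]
P=np.array([plane(w,p,.006,True) for p in px]);print(P.round(4))
print("c",P.mean(0), "widths",np.linalg.norm(P[0]-P[1]),np.linalg.norm(P[2]-P[3]),np.linalg.norm(P[0]-P[2]),np.linalg.norm(P[1]-P[3]))
x=(P[2]+P[3]-P[0]-P[1]);print("angle x",np.degrees(np.arctan2(x[1],x[0])))
c=P.mean(0)
goto([c[0],c[1],.039],90+np.degrees(np.arctan2(x[1],x[0])))
E
```

```text
[[ 0.4298 -0.3464  0.006 ]
 [ 0.431  -0.2705  0.006 ]
 [ 0.6287 -0.349   0.006 ]
 [ 0.6298 -0.2734  0.006 ]]
c [ 0.52981368 -0.3098302   0.006     ] widths 0.0759074141286725 0.07560049484593348 0.19890830525665218 0.19882525085789918
angle x -0.811573868250574
t 17.68 tcp [ 0.5297 -0.3086  0.1691] grip 0.601 F [0.6 1.  0.8] q6 [ -35.   12.   88.    0.   80. -124.]
  move cm [-0.04 -0.14 13.01] rot [ 0.001 -0.002 -0.005] rows>= 3.1
```

Request:
move_arm([
  {"grip": 0.6,"dx": 0,"dy": -0.1,"dz": 3,"rx": 0.001,"ry": 0,"rz": -0.004},
  {"grip": 0.6,"dx": 0,"dy": -0.1,"dz": 6,"rx": 0.001,"ry": 0,"rz": -0.004},
  {"grip": 0.6,"dx": 0,"dy": -0.1,"dz": 9,"rx": 0.001,"ry": 0,"rz": -0.004},
  {"grip": 0.6,"dx": 0,"dy": -0.1,"dz": 11.5,"rx": 0.001,"ry": 0,"rz": -0.004},
  {"grip": 0.6,"dx": 0,"dy": -0.1,"dz": 12.8,"rx": 0.001,"ry": 0,"rz": -0.004},
  {"grip": 0.6,"dx": 0,"dy": -0.1,"dz": 13,"rx": 0.001,"ry": 0,"rz": -0.004},
  {"grip": 0.6,"dx": 0,"dy": -0.1,"dz": 13.1,"rx": 0.001,"ry": 0,"rz": -0.004},
  {"grip": 0.6,"dx": 0,"dy": -0.1,"dz": 13.1,"rx": 0.001,"ry": 0,"rz": -0.004},
  {"grip": 0.6,"dx": 0,"dy": -0.1,"dz": 13.1,"rx": 0.001,"ry": 0,"rz": -0.004},
], squeeze=45)

```text
time_s: 18.43
tcp_pos: [0.531, -0.31, 0.0405]
orientation: [[-1.0, 0.014, 0.001], [0.014, 1.0, -0.002], [-0.001, -0.002, -1.0]]
ft_force: [0.0, 0.2, 1.3]
grip_width: 0.605
```

```bash
python3 - <<'E'
from h import *
goto([.53,-.3097,.0375],89.15)
E
```

```text
t 18.43 tcp [ 0.531  -0.31    0.0405] grip 0.605 F [0.  0.2 1.3] q6 [ -35.   20.   93.   -0.   67. -124.]
  move cm [0.1  0.03 0.3 ] rot [-0.002  0.001  0.001] rows>= 0.1
```

Request:
move_arm([
  {"grip": 0.6,"dx": 0.1,"dy": 0,"dz": 0.3,"rx": -0.002,"ry": 0.001,"rz": 0},
  {"grip": 0.4,"dx": 0.1,"dy": 0,"dz": 0.3,"rx": -0.002,"ry": 0.001,"rz": 0},
  {"grip": 0.1,"dx": 0.1,"dy": 0,"dz": 0.3,"rx": -0.002,"ry": 0.001,"rz": 0},
  {"grip": 0.1,"dx": 0.1,"dy": 0,"dz": 0.3,"rx": -0.002,"ry": 0.001,"rz": 0},
  {"grip": 0.1,"dx": 0.1,"dy": 0,"dz": 0.3,"rx": -0.002,"ry": 0.001,"rz": 0},
  {"grip": 0.1,"dx": 0.1,"dy": 0,"dz": 0.3,"rx": -0.002,"ry": 0.001,"rz": 0},
  {"grip": 0.1,"dx": 0.1,"dy": 0,"dz": 0.3,"rx": -0.002,"ry": 0.001,"rz": 0},
  {"grip": 0.1,"dx": 0.1,"dy": 0,"dz": 0.3,"rx": -0.002,"ry": 0.001,"rz": 0},
  {"grip": 0.1,"dx": 0.1,"dy": 0,"dz": 0.3,"rx": -0.002,"ry": 0.001,"rz": 0},
  {"grip": 0.1,"dx": 0.1,"dy": 0,"dz": 0.3,"rx": -0.002,"ry": 0.001,"rz": 0},
])

```text
time_s: 19.27
tcp_pos: [0.5299, -0.31, 0.0374]
orientation: [[-1.0, 0.014, -0.0], [0.014, 1.0, 0.001], [0.0, 0.001, -1.0]]
ft_force: [-0.5, 0.5, -0.3]
grip_width: 0.187
```

```bash
python3 - <<'E'
from h import *
goto([.53,-.3097,.0375],89.15)
E
```

```text
t 19.27 tcp [ 0.5299 -0.31    0.0374] grip 0.187 F [-0.5  0.5 -0.3] q6 [ -35.   20.   93.    0.   67. -124.]
  move cm [-0.01  0.03 -0.01] rot [ 0.001 -0.     0.001] rows>= 0.0
```

Request:
move_arm([
  {"grip": 0.1,"dx": 0,"dy": 0,"dz": 0,"rx": 0,"ry": 0,"rz": 0},
  {"grip": 0.1,"dx": 0,"dy": 0,"dz": 0,"rx": 0,"ry": 0,"rz": 0},
  {"grip": 0.1,"dx": 0,"dy": 0,"dz": -1,"rx": 0,"ry": 0,"rz": 0},
  {"grip": 0.1,"dx": 0,"dy": 0,"dz": -3,"rx": 0,"ry": 0,"rz": 0},
  {"grip": 0.1,"dx": 0,"dy": 0,"dz": -6,"rx": 0,"ry": 0,"rz": 0},
  {"grip": 0.1,"dx": 0,"dy": 0,"dz": -9,"rx": 0,"ry": 0,"rz": 0},
  {"grip": 0.1,"dx": 0,"dy": 0,"dz": -12,"rx": 0,"ry": 0,"rz": 0},
  {"grip": 0.1,"dx": 0,"dy": 0,"dz": -14.5,"rx": 0,"ry": 0,"rz": 0},
  {"grip": 0.1,"dx": 0,"dy": 0,"dz": -16,"rx": 0,"ry": 0,"rz": 0},
  {"grip": 0.1,"dx": 0,"dy": 0,"dz": -16,"rx": 0,"ry": 0,"rz": 0},
])

```text
time_s: 20.1
tcp_pos: [0.5318, -0.3114, 0.203]
orientation: [[-1.0, 0.014, 0.006], [0.014, 1.0, -0.004], [-0.006, -0.004, -1.0]]
ft_force: [-0.0, 0.5, -2.7]
grip_width: 0.194
```

```bash
python3 - <<'E'
from h import *
import pickle
w=eyes.capture("wrist"); im=w["image"]; pickle.dump((w,readout.get_obs()),open("w14.pkl","wb"))
cv2.imwrite("pics/w14.png",im[:,:,::-1])
goto([.5497,.2782,.2],101.65)
E
```

```text
t 20.15 tcp [ 0.5309 -0.3108  0.2   ] grip 0.19 F [ 0.1 -0.4 -3. ] q6 [ -35.   11.   86.    0.   83. -124.]
  move cm [-1.04 58.92 -0.11] rot [-0.002  0.003 -0.218] rows>= 14.1
```

View pics/w14.png

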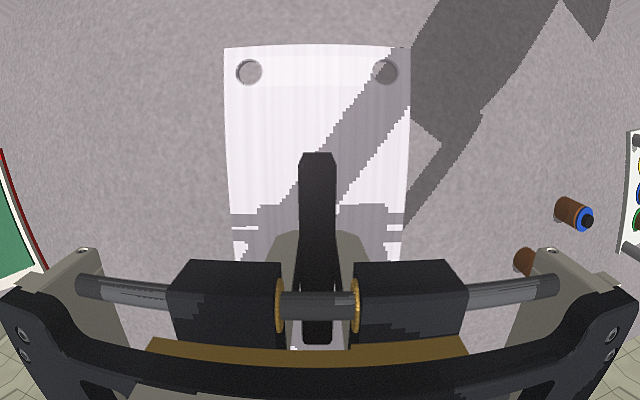

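The plate is held level, with its robot-side holes at (249,72) and (384,72).

```bash
python3 - <<'E'
from h import *
import pickle
w,o=pickle.load(open("w14.pkl","rb"));im=w["image"]
t=[cv2.resize(im[y-16:y+16,x-20:x+20],None,fx=10,fy=10,interpolation=cv2.INTER_CUBIC) for x,y in [(249,72),(384,72)]]
cv2.imwrite("pics/w14z.png",np.hstack(t)[:,:,::-1])
E
```

```text
(no output)
```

View pics/w14z.png

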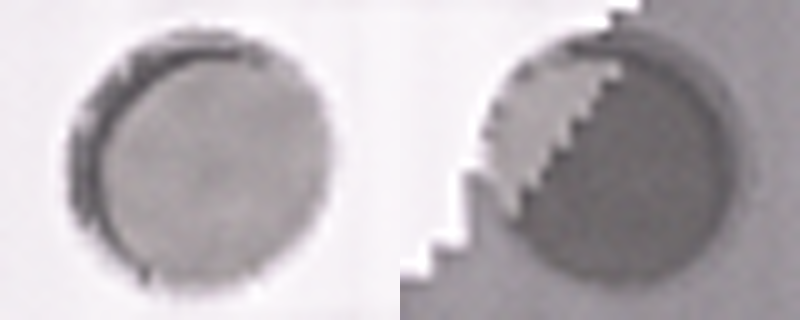

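Request:
move_arm([
  {"grip": 0.1,"dx": 0,"dy": 2,"dz": 0,"rx": 0,"ry": 0,"rz": 0},
  {"grip": 0.1,"dx": 0,"dy": 5,"dz": 0,"rx": 0,"ry": 0,"rz": -0.02},
  {"grip": 0.1,"dx": 0,"dy": 8.5,"dz": 0,"rx": 0,"ry": 0,"rz": -0.03},
  {"grip": 0.1,"dx": 0,"dy": 12,"dz": 0,"rx": 0,"ry": 0,"rz": -0.05},
  {"grip": 0.1,"dx": 0,"dy": 15.5,"dz": 0,"rx": 0,"ry": 0,"rz": -0.07},
  {"grip": 0.1,"dx": 0,"dy": 19,"dz": 0,"rx": 0,"ry": 0,"rz": -0.09},
  {"grip": 0.1,"dx": 0,"dy": 22.5,"dz": 0,"rx": 0,"ry": 0,"rz": -0.11},
  {"grip": 0.1,"dx": 0,"dy": 26,"dz": 0,"rx": 0,"ry": 0,"rz": -0.13},
  {"grip": 0.1,"dx": 0,"dy": 29.5,"dz": 0,"rx": 0,"ry": 0,"rz": -0.15},
  {"grip": 0.1,"dx": 0,"dy": 33,"dz": 0,"rx": 0,"ry": 0,"rz": -0.17},
])

```text
time_s: 20.98
tcp_pos: [0.534, 0.0209, 0.197]
orientation: [[-0.988, -0.156, 0.0], [-0.156, 0.988, -0.002], [0.0, -0.002, -1.0]]
ft_force: [1.4, 0.0, -2.5]
grip_width: 0.193
```

```bash
python3 - <<'E'
from h import *
goto([.5497,.2782,.2],101.65)
E
```

```text
t 20.98 tcp [0.534  0.0209 0.197 ] grip 0.193 F [ 1.4  0.  -2.5] q6 [  -3.   -1.   99.   -0.   82. -102.]
  move cm [-5.57 25.17 -0.35] rot [-0.002 -0.    -0.047] rows>= 6.2
```

```bash
python3 - <<'E'
from h import *
import pickle
w,o=pickle.load(open("w14.pkl","rb"))
T=o["orientation"];p=o["tcp_pos"]
z=p[2]-.0374+.006
H=[T.T@(plane(w,q,z,True)-p) for q in [(248.5,71.5),(384.5,71.4)]]
print(np.array(H).round(4), np.linalg.norm(H[0]-H[1]))
m=(H[0]+H[1])/2; e=H[1]-H[0]; print("mid",m.round(4),"yaw err tool deg",np.degrees(np.arctan2(-e[0],e[1])))
goto([.5497,.2782,.2],101.65)
E
```

```text
[[ 0.0988 -0.0391  0.0311]
 [ 0.0988  0.0372  0.031 ]] 0.07623489067055918
mid [ 0.0988 -0.001   0.031 ] yaw err tool deg -0.03287080872904457
t 20.98 tcp [0.534  0.0209 0.197 ] grip 0.193 F [ 1.4  0.  -2.5] q6 [  -3.   -1.   99.   -0.   82. -102.]
  move cm [-5.57 25.17 -0.35] rot [-0.002 -0.    -0.047] rows>= 6.2
```

Request:
move_arm([
  {"grip": 0.1,"dx": -0.8,"dy": 3.5,"dz": -0.3,"rx": 0,"ry": 0,"rz": -0.01},
  {"grip": 0.1,"dx": -1.6,"dy": 7,"dz": -0.3,"rx": 0,"ry": 0,"rz": -0.02},
  {"grip": 0.1,"dx": -2.4,"dy": 10.5,"dz": -0.3,"rx": 0,"ry": 0,"rz": -0.03},
  {"grip": 0.1,"dx": -3.2,"dy": 14,"dz": -0.3,"rx": 0,"ry": 0,"rz": -0.04},
  {"grip": 0.1,"dx": -4,"dy": 17.5,"dz": -0.3,"rx": 0,"ry": 0,"rz": -0.047},
  {"grip": 0.1,"dx": -4.8,"dy": 21,"dz": -0.3,"rx": 0,"ry": 0,"rz": -0.047},
  {"grip": 0.1,"dx": -5.4,"dy": 24,"dz": -0.3,"rx": 0,"ry": 0,"rz": -0.047},
  {"grip": 0.1,"dx": -5.6,"dy": 25.2,"dz": -0.3,"rx": 0,"ry": 0,"rz": -0.047},
  {"grip": 0.1,"dx": -5.6,"dy": 25.2,"dz": -0.3,"rx": 0,"ry": 0,"rz": -0.047},
  {"grip": 0.1,"dx": -5.6,"dy": 25.2,"dz": -0.3,"rx": 0,"ry": 0,"rz": -0.047},
])

```text
time_s: 21.82
tcp_pos: [0.5489, 0.2784, 0.1973]
orientation: [[-0.979, -0.204, -0.003], [-0.204, 0.979, -0.004], [0.004, -0.003, -1.0]]
ft_force: [0.1, -0.6, -2.7]
grip_width: 0.188
```

```bash
python3 - <<'E'
from h import *
import pickle
goto([.5497,.2782,.15],101.65)
w=eyes.capture("wrist"); im=w["image"]; pickle.dump((w,readout.get_obs()),open("w15.pkl","wb"))
cv2.imwrite("pics/w15.png",im[:,:,::-1])
goto([.5497,.2782,.15],101.65)
E
```

```text
t 21.82 tcp [0.5489 0.2784 0.1973] grip 0.188 F [ 0.1 -0.6 -2.7] q6 [ 22.  11.  86.  -0.  83. -80.]
  move cm [-0.09 -0.02  4.73] rot [-0.003 -0.004  0.002] rows>= 1.1
t 21.87 tcp [0.5493 0.2776 0.1978] grip 0.194 F [-0.5 -1.2 -2.8] q6 [ 22.  11.  86.  -0.  83. -80.]
  move cm [-0.07  0.07  4.78] rot [-0.003 -0.003  0.   ] rows>= 1.1
```

View pics/w15.png

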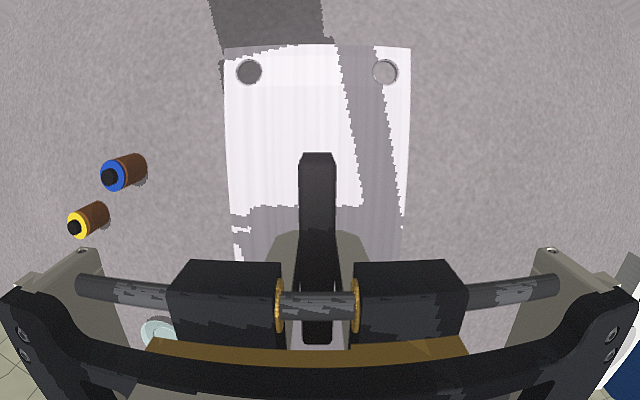

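The plate hangs over the base, parallel to it. I lower it to just above the pin tips and check.

Request:
move_arm([
  {"grip": 0.1,"dx": -0.1,"dy": 0.1,"dz": 1,"rx": -0.003,"ry": -0.003,"rz": 0},
  {"grip": 0.1,"dx": -0.1,"dy": 0.1,"dz": 2,"rx": -0.003,"ry": -0.003,"rz": 0},
  {"grip": 0.1,"dx": -0.1,"dy": 0.1,"dz": 3.5,"rx": -0.003,"ry": -0.003,"rz": 0},
  {"grip": 0.1,"dx": -0.1,"dy": 0.1,"dz": 5,"rx": -0.003,"ry": -0.003,"rz": 0},
  {"grip": 0.1,"dx": -0.1,"dy": 0.1,"dz": 5.8,"rx": -0.003,"ry": -0.003,"rz": 0},
  {"grip": 0.1,"dx": -0.1,"dy": 0.1,"dz": 5.9,"rx": -0.003,"ry": -0.003,"rz": 0},
  {"grip": 0.1,"dx": -0.1,"dy": 0.1,"dz": 5.9,"rx": -0.003,"ry": -0.003,"rz": 0},
  {"grip": 0.1,"dx": -0.1,"dy": 0.1,"dz": 5.9,"rx": -0.003,"ry": -0.003,"rz": 0},
])

```text
time_s: 22.53
tcp_pos: [0.5503, 0.2784, 0.1393]
orientation: [[-0.979, -0.202, 0.001], [-0.202, 0.979, 0.0], [-0.001, 0.0, -1.0]]
ft_force: [0.0, -0.2, -2.7]
grip_width: 0.186
```

```bash
python3 - <<'E'
from h import *
import pickle
goto([.549,.2785,.138],101.7)
w=eyes.capture("wrist");im=w["image"]; pickle.dump((w,readout.get_obs()),open("w16.pkl","wb"))
t=[cv2.resize(im[y-16:y+16,x-20:x+20],None,fx=10,fy=10,interpolation=cv2.INTER_CUBIC) for x,y in [(249,72),(384,72)]]
cv2.imwrite("pics/w16z.png",np.hstack(t)[:,:,::-1])
s=eyes.capture("scene");d=eyes.capture("side")
a=cv2.resize(d["image"][100:180,250:370],None,fx=6,fy=6,interpolation=2)
b=cv2.resize(s["image"][160:300,400:500],None,fx=4,fy=4,interpolation=2)
cv2.imwrite("pics/d16.png",a[:,:,::-1]);cv2.imwrite("pics/s16.png",b[:,:,::-1])
E
```

```text
t 22.53 tcp [0.5503 0.2784 0.1393] grip 0.186 F [ 0.  -0.2 -2.7] q6 [ 22.  14.  89.   0.  77. -80.]
  move cm [0.12 0.04 0.13] rot [ 0.     0.001 -0.001] rows>= 0.0
```

View pics/w16z.png

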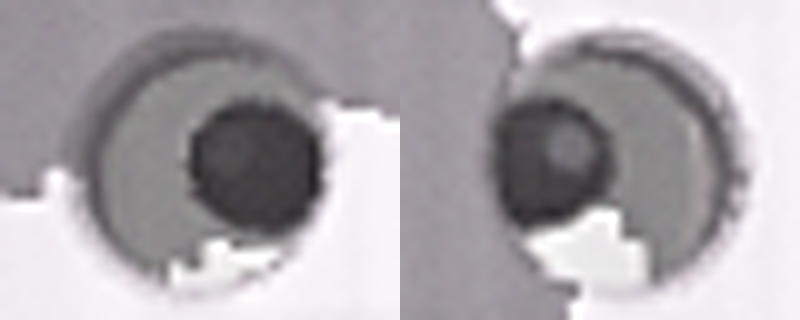

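View pics/d16.png

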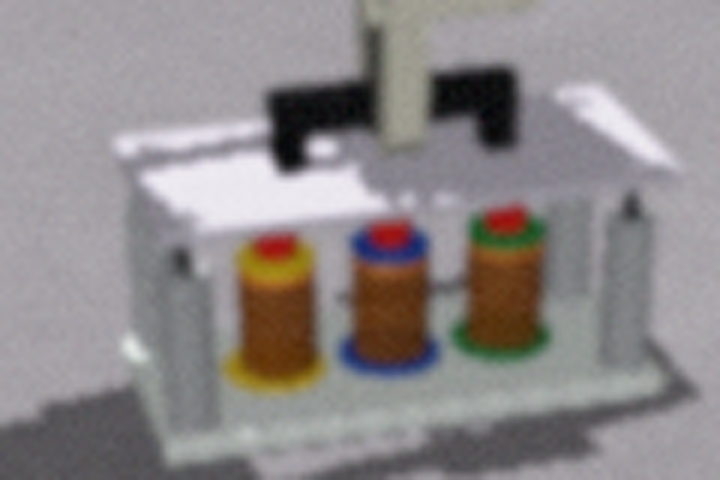

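View pics/s16.png

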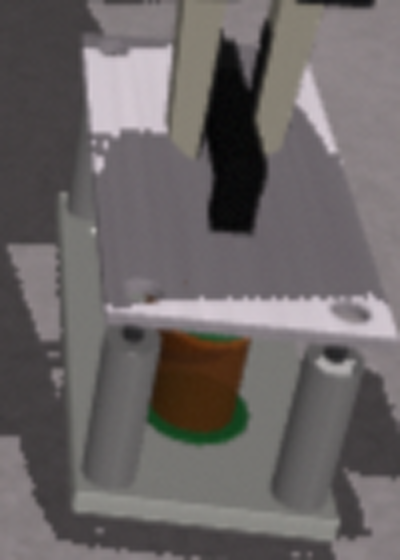

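```bash
python3 - <<'E'
from h import *
import pickle
w,o=pickle.load(open("w16.pkl","rb"));T=o["orientation"];p=o["tcp_pos"]
f=lambda q,z:T.T@(plane(w,q,z,True)-p)
H=[f(q,p[2]-.0314) for q in [(248.5,71.5),(384.3,71.5)]]
for z in (.088,.091): 
  P=[f(q,z) for q in [(254,72.3),(378.7,71.7)]]
  print(z,"pins",np.array(P).round(4),"pin-hole",(np.array(P)-np.array(H)).round(4)[:,:2])
print(np.array(H).round(4))
print(p)
E
```

```text
0.088 pins [[ 0.1017 -0.0389  0.0516]
 [ 0.1021  0.0378  0.0516]] pin-hole [[ 0.002  -0.001 ]
 [ 0.0024  0.0009]]
0.091 pins [[ 0.1013 -0.0383  0.0486]
 [ 0.1017  0.0372  0.0486]] pin-hole [[ 0.0016 -0.0004]
 [ 0.002   0.0003]]
[[ 0.0997 -0.038   0.0312]
 [ 0.0997  0.0369  0.0313]]
[0.55053158 0.27860519 0.1397804 ]
```

Through the holes, the pins sit about 1.8 mm along tool +x of the hole centres and under 1 mm off in y. I shift 2 mm and lower.

Request:
move_arm([
  {"grip": 0.1,"dx": 0.15,"dy": 0,"dz": 0,"rx": 0,"ry": 0,"rz": 0},
  {"grip": 0.1,"dx": 0.15,"dy": 0,"dz": 0,"rx": 0,"ry": 0,"rz": 0},
  {"grip": 0.1,"dx": 0.15,"dy": 0,"dz": 0.2,"rx": 0,"ry": 0,"rz": 0},
  {"grip": 0.1,"dx": 0.15,"dy": 0,"dz": 0.4,"rx": 0,"ry": 0,"rz": 0},
  {"grip": 0.1,"dx": 0.15,"dy": 0,"dz": 0.6,"rx": 0,"ry": 0,"rz": 0},
  {"grip": 0.1,"dx": 0.15,"dy": 0,"dz": 0.8,"rx": 0,"ry": 0,"rz": 0},
  {"grip": 0.1,"dx": 0.15,"dy": 0,"dz": 0.8,"rx": 0,"ry": 0,"rz": 0},
  {"grip": 0.1,"dx": 0.15,"dy": 0,"dz": 0.8,"rx": 0,"ry": 0,"rz": 0},
])

```text
time_s: 23.35
tcp_pos: [0.5489, 0.2784, 0.1316]
orientation: [[-0.979, -0.202, 0.001], [-0.202, 0.979, 0.0], [-0.001, 0.0, -1.0]]
ft_force: [-0.4, 0.1, -3.3]
grip_width: 0.19
```

```bash
python3 - <<'E'
from h import *
goto([.5487,.2783,.1216],101.7)
w=eyes.capture("wrist");im=w["image"]
t=[cv2.resize(im[y-16:y+16,x-20:x+20],None,fx=10,fy=10,interpolation=cv2.INTER_CUBIC) for x,y in [(249,72),(384,72)]]
cv2.imwrite("pics/w17z.png",np.hstack(t)[:,:,::-1])
E
```

```text
t 23.35 tcp [0.5489 0.2784 0.1316] grip 0.19 F [-0.4  0.1 -3.3] q6 [ 22.  14.  90.   0.  76. -80.]
  move cm [ 0.02 -0.01  1.  ] rot [ 0.     0.001 -0.   ] rows>= 0.2
```

View pics/w17z.png

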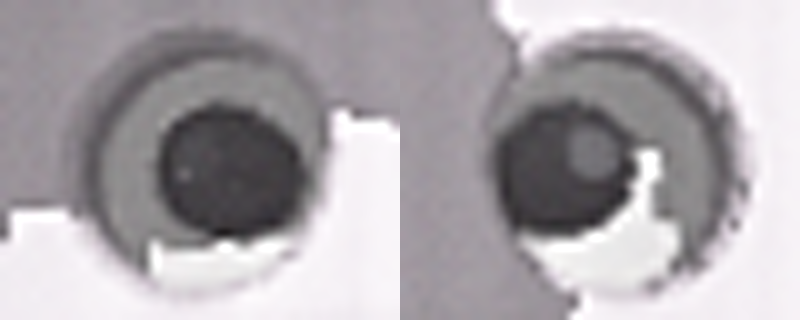

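The tips have entered and are nearly centred. Lowering on.

Request:
move_arm([
  {"grip": 0.1,"dx": 0,"dy": -0.04,"dz": 0.2,"rx": 0,"ry": 0,"rz": 0},
  {"grip": 0.1,"dx": 0,"dy": -0.04,"dz": 0.4,"rx": 0,"ry": 0,"rz": 0},
  {"grip": 0.1,"dx": 0,"dy": -0.04,"dz": 0.6,"rx": 0,"ry": 0,"rz": 0},
  {"grip": 0.1,"dx": 0,"dy": -0.04,"dz": 0.8,"rx": 0,"ry": 0,"rz": 0},
  {"grip": 0.1,"dx": 0,"dy": -0.04,"dz": 0.9,"rx": 0,"ry": 0,"rz": 0},
  {"grip": 0.1,"dx": 0,"dy": -0.04,"dz": 0.9,"rx": 0,"ry": 0,"rz": 0},
  {"grip": 0.1,"dx": 0,"dy": -0.04,"dz": 0.9,"rx": 0,"ry": 0,"rz": 0},
])

```text
time_s: 23.98
tcp_pos: [0.5491, 0.2781, 0.1227]
orientation: [[-0.979, -0.202, 0.001], [-0.202, 0.979, 0.001], [-0.001, 0.0, -1.0]]
ft_force: [0.1, 0.1, -3.1]
grip_width: 0.187
```

```bash
python3 - <<'E'
from h import *
goto([.5487,.2783,.1214],101.7)
w=eyes.capture("wrist");im=w["image"]
t=[cv2.resize(im[y-16:y+16,x-20:x+20],None,fx=10,fy=10,interpolation=cv2.INTER_CUBIC) for x,y in [(249,72),(384,72)]]
cv2.imwrite("pics/w18z.png",np.hstack(t)[:,:,::-1])
s=eyes.capture("scene");d=eyes.capture("side")
a=cv2.resize(d["image"][100:180,250:370],None,fx=6,fy=6,interpolation=2)
b=cv2.resize(s["image"][160:300,400:500],None,fx=4,fy=4,interpolation=2)
cv2.imwrite("pics/d18.png",a[:,:,::-1]);cv2.imwrite("pics/s18.png",b[:,:,::-1])
E
```

```text
t 23.98 tcp [0.5491 0.2781 0.1227] grip 0.187 F [ 0.1  0.1 -3.1] q6 [ 22.  15.  90.   0.  75. -80.]
  move cm [0.03 0.03 0.13] rot [ 0.     0.001 -0.   ] rows>= 0.0
```

View pics/w18z.png

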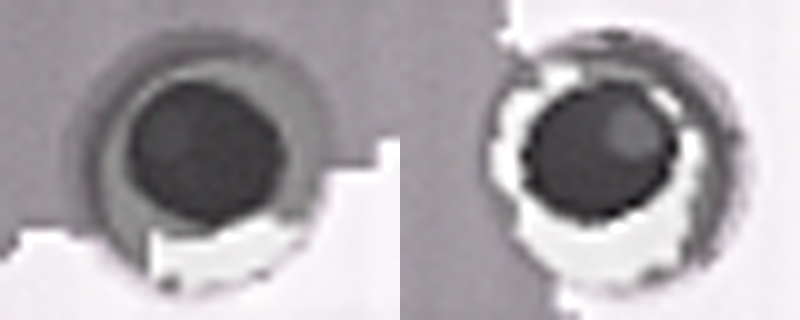

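View pics/s18.png

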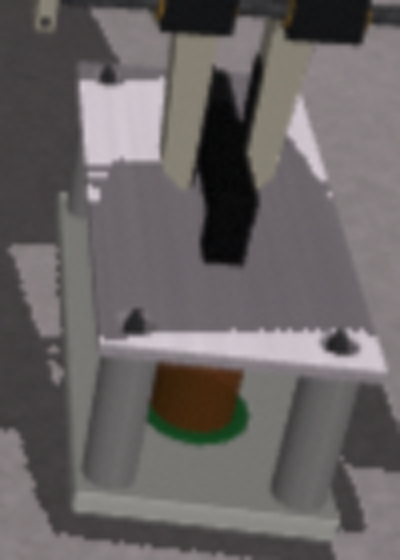

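View pics/d18.png

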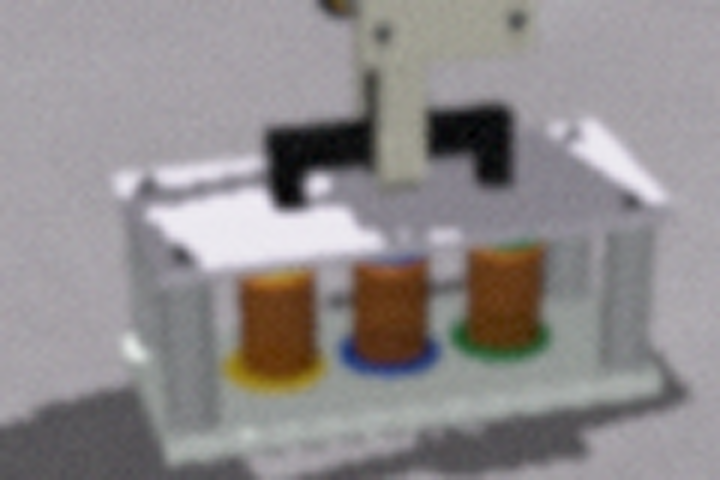

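The pins are through all four holes. Lowering the last 1.3 mm, watching the force.

Request:
move_arm([
  {"grip": 0.1,"dx": 0,"dy": 0,"dz": 0.08,"rx": 0,"ry": 0,"rz": 0},
  {"grip": 0.1,"dx": 0,"dy": 0,"dz": 0.16,"rx": 0,"ry": 0,"rz": 0},
  {"grip": 0.1,"dx": 0,"dy": 0,"dz": 0.2,"rx": 0,"ry": 0,"rz": 0},
  {"grip": 0.1,"dx": 0,"dy": 0,"dz": 0.2,"rx": 0,"ry": 0,"rz": 0},
  {"grip": 0.1,"dx": 0,"dy": 0,"dz": 0.2,"rx": 0,"ry": 0,"rz": 0},
])

```text
time_s: 24.55
tcp_pos: [0.5495, 0.2782, 0.1215]
orientation: [[-0.979, -0.202, 0.002], [-0.202, 0.979, 0.001], [-0.002, 0.001, -1.0]]
ft_force: [-1.6, -1.2, 1.4]
grip_width: 0.188
```

Contact: the force went from −3.1 to +1.4 N at TCP z 0.1215, as expected for seated. Releasing.

Request:
move_arm([
  {"grip": 0.25,"dx": 0,"dy": 0,"dz": 0,"rx": 0,"ry": 0,"rz": 0},
  {"grip": 0.35,"dx": 0,"dy": 0,"dz": 0,"rx": 0,"ry": 0,"rz": 0},
  {"grip": 0.5,"dx": 0,"dy": 0,"dz": 0,"rx": 0,"ry": 0,"rz": 0},
  {"grip": 0.6,"dx": 0,"dy": 0,"dz": 0,"rx": 0,"ry": 0,"rz": 0},
  {"grip": 0.6,"dx": 0,"dy": 0,"dz": 0,"rx": 0,"ry": 0,"rz": 0},
  {"grip": 0.6,"dx": 0,"dy": 0,"dz": -1,"rx": 0,"ry": 0,"rz": 0},
  {"grip": 0.6,"dx": 0,"dy": 0,"dz": -3,"rx": 0,"ry": 0,"rz": 0},
  {"grip": 0.6,"dx": 0,"dy": 0,"dz": -6,"rx": 0,"ry": 0,"rz": 0},
  {"grip": 0.6,"dx": 0,"dy": 0,"dz": -10,"rx": 0,"ry": 0,"rz": 0},
  {"grip": 0.6,"dx": 0,"dy": 0,"dz": -12,"rx": 0,"ry": 0,"rz": 0},
])

```text
time_s: 25.38
tcp_pos: [0.5504, 0.2786, 0.2473]
orientation: [[-0.979, -0.202, 0.007], [-0.202, 0.979, 0.003], [-0.008, 0.001, -1.0]]
ft_force: [1.1, 0.5, 0.3]
grip_width: 0.598
```

Request:
move_arm([
  {"grip": 0.6,"dx": 0,"dy": 0,"dz": 0,"rx": 0,"ry": 0,"rz": 0},
  {"grip": 0.6,"dx": 0,"dy": 0,"dz": 0,"rx": 0,"ry": 0,"rz": 0},
  {"grip": 0.6,"dx": 0,"dy": 0,"dz": 0,"rx": 0,"ry": 0,"rz": 0},
])

```text
time_s: 25.63
tcp_pos: [0.5502, 0.2785, 0.2468]
orientation: [[-0.979, -0.202, 0.007], [-0.202, 0.979, 0.003], [-0.007, 0.001, -1.0]]
ft_force: [-0.6, -0.7, -0.1]
grip_width: 0.6
```

```bash
python3 - <<'E'
from h import *
goto([.5487,.2783,.24],101.7)
w=eyes.capture("wrist");s=eyes.capture("scene");d=eyes.capture("side")
cv2.imwrite("pics/w19.png",w["image"][:,:,::-1])
a=cv2.resize(d["image"][100:240,240:400],None,fx=4,fy=4,interpolation=2)
b=cv2.resize(s["image"][150:300,260:500],None,fx=3,fy=3,interpolation=2)
cv2.imwrite("pics/d19.png",a[:,:,::-1]);cv2.imwrite("pics/s19.png",b[:,:,::-1])
E
```

```text
t 25.63 tcp [0.5502 0.2785 0.2468] grip 0.6 F [-0.6 -0.7 -0.1] q6 [ 22.  10.  83.   0.  87. -80.]
  move cm [0.15 0.01 0.68] rot [ 0.001  0.007 -0.   ] rows>= 0.2
```

View pics/w19.png

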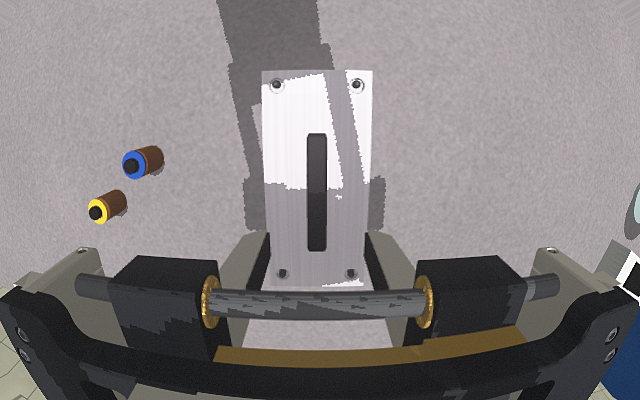

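View pics/s19.png

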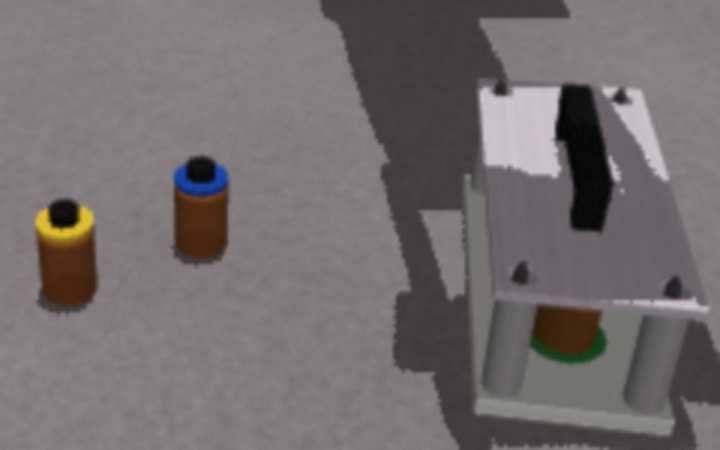

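View pics/d19.png

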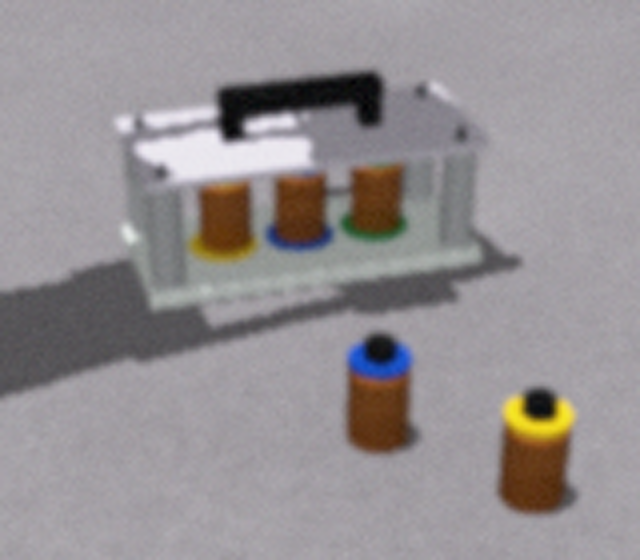

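All three views show the plate level on its shoulders with the four pins through its holes (wrist view (277,85), (356,85), (282,273), (350,273)). The bottles are upright underneath, the black-capped pair has not moved, and the gripper is clear.

```bash
python3 -c "
from rig import ctrl; print(ctrl.job_done())"
```

```text
the job is handed in; nothing more can be done
None
```

The carrier is loaded and handed in after about 26 s of the 131 s allowed. I stood the yellow, green and blue red-capped bottles on their matching pads. I then lowered the top plate over the four posts, released it and moved the gripper clear.

- **Bottles:** before the plate went on, the cap positions read within about 1–2 mm of the measured pad centres in most views. One side-camera reading of the green cap was about 4–5 mm off in y. The scene and wrist readings of that cap were within about 2 mm, so I put the difference down to pixel and calibration error.
- **Plate:** the force on the arm changed from −3.1 to +1.4 N at the expected seated height (tool z 0.1215 m). The last pictures show it level on the shoulders with all four pins through the holes.
- **Black-capped bottles:** both still stand where they were.
- **Forces:** the highest reading I saw was about 7 N. I only read it between moves, so brief peaks during a move would not show.

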